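Lock the UV lamp setting and hold a plate in the viewer

ROBOT

A 6-joint arm with a two-finger parallel gripper is mounted at the origin on the work surface. World frame = base frame: x ahead of the robot, y to its left, z up, the work surface at z = 0. Lengths are in m, angles in rad, forces in N, time in s.
With the tool pointing down it reaches from about 0.375 to 0.9 m from the base axis. Payload 3.1 kg.
Tool frame: the origin (TCP) lies on the centre line of the jaws, within the pads' length; the fingertips stand 14 mm ahead of it and the grasp point (between the pads) lies 5 mm behind it (env.tip_extent is the distance from the TCP to the fingertips, in m); z points along the fingers, y is the direction in which the jaws open and shut (so a half turn about z gives the same grasp; the last joint's range is limited). The gripper opens to 85 mm and grips with 20 to 120 N. Pads are 22 mm wide; open, the fingers measure 114 mm over their backs; the gripper's body (76 mm by 85 mm) begins 54 mm behind the grasp point. The pads swing forward as they close: fully open they stand 13 mm farther back than shut.
Start: joints at [1.058, 0.527, 1.433, -0, 1.181, -0.178], TCP at [0.205, 0.59, 0.245] pointing down, gripper open.
Joint ranges: [-3.08, 3.08], [-0.75, 2.2], [0.22, 2.44], [-1.43, 4.57], [0, 2.65], [-2.85, 2.85]. Speed limits (rad/s): [2.79, 2.79, 3.14, 3.14, 3.14, 3.14].

INTERFACE

Orientations are given as a 3x3 rotation matrix whose columns are the frame's x, y, z axes.
In Python, from workcell import sensors, get_image, env gives the robot as it stands.
- The arm moves only by the tool move_arm, never from a script. Its argument "plan" is a list of rows, each an object with "linear": the shift along the tool's x, y, z in units of 30 mm (1.0 is 30 mm), a list of three; "twist": the turn about the tool's z in units of 5 degrees (1.0 is 5 degrees); "fingers": the closure, from -1 (fully open) to 1 (shut). A call has 1 to 5 rows; each row is the pose to reach, as a shift and turn from the pose measured when the call began, along the tool's axes at that moment; what a row does not reach only later rows make up. A row lasts 1/12 s, in which the tool goes at most 41.7 mm and 7.16 degrees, less where a joint would pass 70% of its speed; a pose out of reach is approached as far as the arm can. A call with a gripper value outside its range is refused whole. The fingers move at their own pace and stop on an object; "grip_force" is the grip in N (left out, the last holds). Time passes only in rows, so rows that repeat a pose let the fingers close. It gives the time, the measured TCP pose, the force and the opening at its end, in the units of the state.
- sensors.get_obs(): the state, without advancing time (a new reading comes with each control period).
- get_image(name): name is "scene" or "side" or "wrist"; returns a dict with "pixels" (480x640x3 uint8, blue, green, red), "range_z" (480x640 float32, m along the optical axis (not along the pixel's ray), 0 where there is no reading), "fx", "fy", "cx", "cy" (pixels), "xyz" and "attitude" of the camera in the world; the wrist camera has in their place "hand_eye" (4x4, takes a point from camera to tool coordinates, whose origin is the TCP and whose axes are the flange's). Camera axes: x right, y up, looking along -z (the intrinsics and any distortion apply to the point x, -y, -z); pixel columns grow to the right and rows downward; lengths in m; the calibration is good to about 2 mm. A picture is of the moment at which its call begins: read the wrist's pose just before it.
- env.hand_in(): hands the job in, once; it reports no verdict.
The state is a dict: "time": time; "joint_pos": joint angles; "qd": joint speeds; "joint_torque": joint torques, N m; "tcp_pos": TCP position; "tcp_rot": TCP orientation; "ft_force": force on the tool from outside, world axes, zero at the start; "torque": the same for the moment, N m; "grip_width": opening from 0.0 (shut) to 1.0 (fully open).
Only numpy, scipy, OpenCV 4.12 (cv2) and the standard library are available. Lean on these libraries where they do the work, as an engineer would, in place of code of your own. Each camera call takes 0.05 s, during which the arm holds its last target.

TASK

Turn the knob on the lamp's control unit until its bar points at the long mark, and then slide the fork lock fully home over the bar. Then take the narrow plate carrier out of the rack, pass its blade upright down through the slot in the viewer's roof at least two thirds of the blade's length, and finish still holding it there, with the handle clear of the roof (about 10 to 20 mm above it) and not pressed against the slot. Leave the wide carrier, bottle and flask where they stand.

Things in the scene. Friction and masses are not known exactly. Their poses are not given: they have to be found in the camera images.
- control: Lamp control unit: fixed grey box 190 (its x) x 110 (its y) x 50 mm high, does not move. Origin under its centre, z up. On its flat top (50 mm above the table) the knob's axis stands at its x = -45 mm, y = 0; the lock runs along its x axis on the +x side of the knob. It is turned by up to 0.3 rad about vertical.
- knob (a joint): Intensity knob on the control unit, turning about a vertical axis, in rad. 0: its bar points at the long mark, along the unit's +x towards the lock. Positive: bar turned counter-clockwise (seen from above) by that angle; starts at 0.5 to 1.2, so it is to be turned clockwise. Stops at -0.6 and 1.6; stays where left (friction 0.04 N m, no spring).
- knob_grip (a point): On the knob's axis, 22 mm above the unit's top; its x axis turns with the bar. The black bar is 48 mm long (22 mm behind the axis, 26 mm ahead), 10 mm wide (8 mm at its nose), from 4 to 34 mm above the unit's top, with a thin light line along its top; under it a disc of radius 15, 5 mm high.
- lock (a joint): Travel of the steel fork lock towards the knob, in m: 0 fully open (start up to 0.008), 0.045 fully home, at its stop. Slides along the unit's -x, friction about 1.5 N, no spring. Its two 9 mm high prongs (inner gap 16 mm) then straddle the knob's nose.
- lock_tab (a point): Middle of the lock's upright tab, 22 mm above the unit's top. The tab is 12 mm along the unit's x, 24 mm along its y, from 4 to 34 mm above the unit's top, on a 9 mm high foot 38 mm wide across the unit's y; the prongs stretch 27 mm from here towards the knob. Home, it is 40 mm from the knob's axis; fully open, 85 mm.
- rack: Fixed white plate rack, 210 (its x) x 64 (its y) mm, with two wells end to end along its x, centred 50 mm either side of its origin: each 66 mm (x) by 6.4 mm (y) and 44 mm deep, floor at 8 mm, rim at 52 mm above the table. Origin under its centre; turned by up to 0.3 rad. A carrier stands upright in each well; which well holds which varies. Rack and control unit may stand on either side of the viewer.
- carrier: Narrow plate carrier (the one to use), loose, about 70 to 140 g. Aluminium blade 40 mm wide (its x) x 4 mm thick (its y) x 80 mm tall (its z, up); on its top a grey handle block 30 (x) x 16 (y) x 30 mm, from 80 to 110 mm above the origin. Origin at the centre of the blade's lower edge. Its x is along the rack's x (front and back are alike).
- wide_carrier: Wide plate carrier, to be left in its well: the same, but its blade is 60 mm wide (it does not fit the slot). Origin at the centre of the blade's lower edge.
- viewer: UV plate viewer: fixed white box 180 (its x) x 150 (its y) x 110 mm high, hollow, floor 8 mm thick, roof 6 mm thick, window on its +x side; origin under its centre, turned by up to 0.3 rad. A grey lamp hood 28 mm high lies across the roof at its +x edge and covers viewer x = 41 to 87 mm.
- slot (a point): Centre of the loading slot at the top face of the viewer's roof, 110 mm above the table, at viewer x = -20 mm, y = 0; axes as the viewer's. The slot is 44 mm along x and 8 mm along y: 2 mm clearance on every side of the narrow carrier's blade. No chamfer.
- bottle: Brown glass bottle, radius 33, height 140 mm, to be left alone. Origin under its centre.
- flask: Conical glass flask, foot radius 38, height 110 mm, to be left alone. Origin under its centre.
Not all that is in view belongs to the job. Of the things like the control, leave any that is blue or green; of the rest the larger one is meant.

How it is judged:
By the outcome, as a careful person would: the job done as asked, in the order asked, and still so for the second after the job is handed in, while the arm keeps its last pose, push and grip.
It also fails if it takes over 64 s, if anything falls off the work surface, if the arm or the gripper's body presses on something with over 40 N, if the wrist force passes 120 N, or if a joint passes its speed limit or range.

## Working session

There is one attempt and no reset: what is moved stays moved. The work goes in short steps, Python scripts to look and compute and a tool call to move; the robot and the scene stay as the last step left them, time stands still between calls to the robot, and variables do not carry over. Pictures are saved under pics/ and viewed, and the job is handed in when it is done.

Besides the shell and the picture viewer there is one more tool, called as name(argument=value, ...) on one line, values as JSON. move_arm: Moves the arm, as the interface text tells. Its arguments: {"type":"object","properties":{"plan":{"type":"array"},"grip_force":{"type":"number"}},"required":["plan"]}

```bash
ls; mkdir -p pics; python3 - <<'E'
from workcell import sensors,get_image,env
import cv2,numpy as np
o=sensors.get_obs()
for k,v in o.items(): print(k,np.round(v,3).tolist())
for n in("scene","side","wrist"):
    d=get_image(n); cv2.imwrite(f"pics/{n}0.png",d["pixels"]); np.savez(f"{n}0.npz",**d)
    print(n,{k:(np.round(v,4).tolist()) for k,v in d.items() if k not in("pixels","range_z")})
print(sensors.get_obs()["time"])
E
```

```text
pics
time 0.0
joint_pos [1.058, 0.528, 1.434, -0.0, 1.181, -0.179]
qd [-0.001, -0.001, -0.001, 0.002, -0.001, -0.001]
joint_torque [-0.001, -44.234, -17.803, -0.0, 0.008, 0.0]
tcp_pos [0.205, 0.59, 0.244]
tcp_rot [[-0.944, 0.329, -0.001], [0.329, 0.944, -0.002], [0.0, -0.002, -1.0]]
ft_force [-0.256, -0.905, -0.066]
torque [-0.023, 0.024, 0.02]
grip_width 1.001
scene {'fx': 599.1707, 'fy': 599.1707, 'cx': 321.0593, 'cy': 238.9224, 'xyz': [1.2342, -0.4083, 1.0737], 'attitude': [[0.4297, -0.7053, 0.5639], [0.903, 0.3404, -0.2622], [-0.007, 0.6218, 0.7831]]}
side {'fx': 592.779, 'fy': 592.779, 'cx': 313.3212, 'cy': 241.8175, 'xyz': [0.3124, -0.9134, 1.0455], 'attitude': [[0.9661, 0.1876, -0.1776], [-0.2583, 0.7073, -0.658], [0.0021, 0.6815, 0.7318]]}
wrist {'fx': 418.3192, 'fy': 418.3192, 'cx': 316.7961, 'cy': 233.2257, 'hand_eye': [[0.0012, 0.9534, 0.3016, 0.0776], [1.0, -0.0007, -0.0017, 0.0006], [-0.0014, 0.3016, -0.9534, -0.1286], [0.0, 0.0, 0.0, 1.0]]}
0.15
```

View pics/scene0.png

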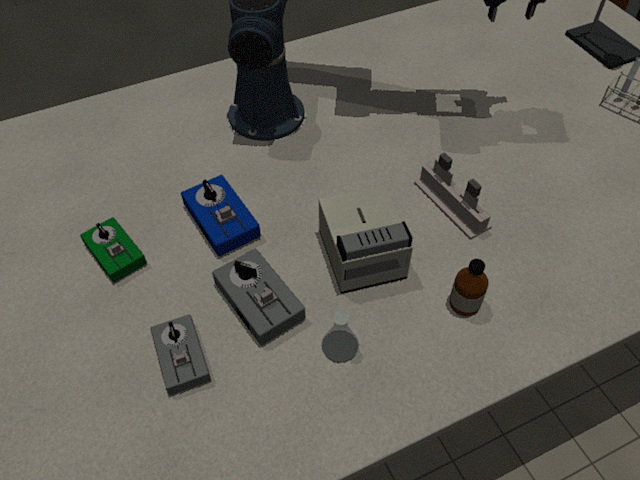

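View pics/side0.png

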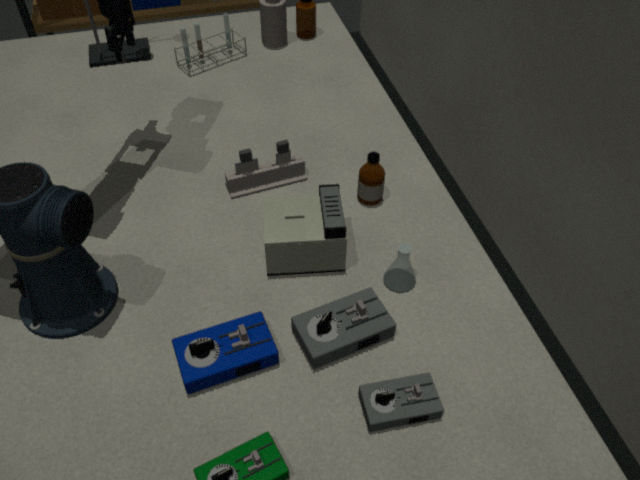

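View pics/wrist0.png

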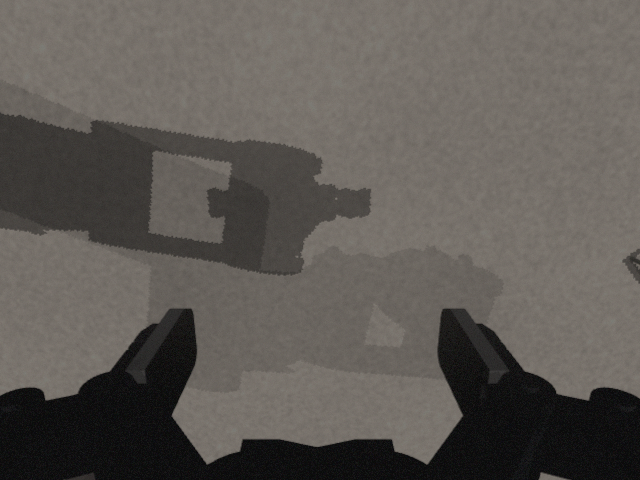

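The candidates for the control in the scene image are green (112,250), blue (220,213), small grey (180,352) and large grey (258,295). Blue and green are excluded, so the larger grey one at (258,295) is meant. I'll confirm that in a crop and by measuring it.

```bash
cat > h.py <<'E'
import numpy as np,cv2
from workcell import sensors,get_image,env
def cam(d,o=None):
    if "hand_eye" in d:
        H=np.array(d["hand_eye"]);R=np.array(o["tcp_rot"]);t=np.array(o["tcp_pos"])
        return R@H[:3,:3],R@H[:3,3]+t
    return np.array(d["attitude"]),np.array(d["xyz"])
def cloud(d,o=None):
    R,t=cam(d,o);v,u=np.mgrid[:480,:640];z=d["range_z"]
    P=np.stack([(u-d["cx"])/d["fx"]*z,-(v-d["cy"])/d["fy"]*z,-z],-1)
    W=P@R.T+t;W[z<=0]=np.nan;return W
def onplane(d,uv,h,o=None):
    R,t=cam(d,o);uv=np.atleast_2d(uv).astype(float)
    r=np.stack([(uv[:,0]-d["cx"])/d["fx"],-(uv[:,1]-d["cy"])/d["fy"],-np.ones(len(uv))],-1)@R.T
    return t+r*((h-t[2])/r[:,2])[:,None]
def proj(d,P,o=None):
    R,t=cam(d,o);p=(np.atleast_2d(P)-t)@R
    return np.stack([d["cx"]+d["fx"]*p[:,0]/-p[:,2],d["cy"]-d["fy"]*p[:,1]/-p[:,2]],-1)
def rect(xy):
    (c,s,a)=cv2.minAreaRect((xy*1000).astype(np.float32));
    if s[0]<s[1]: s=(s[1],s[0]);a-=90
    a=(a+90)%180-90
    return np.round(np.array(c)/1000,4),np.round(s,1),round(np.deg2rad(a),3)
def snap(n,name):
    o=sensors.get_obs();d=get_image(n);cv2.imwrite(f"pics/{name}.png",d["pixels"]);np.savez(f"{name}.npz",tcp_rot=o["tcp_rot"],tcp_pos=o["tcp_pos"],**d);return d,o
E
python3 - <<'E'
from h import *
s=dict(np.load("scene0.npz"));e=dict(np.load("side0.npz"))
for n,d in(("scene",s),("side",e)):
    W=cloud(d)
    z=W[...,2]
    for zl in ((.043,.057),(.103,.117)):
        m=((z>zl[0])&(z<zl[1])).astype(np.uint8);m=cv2.morphologyEx(m,cv2.MORPH_OPEN,np.ones((2,2),np.uint8))
        k,L,st,c=cv2.connectedComponentsWithStats(m)
        for i in range(1,k):
            if st[i,4]>60: print(n,zl,np.round(c[i]),st[i,4],rect(W[L==i][:,:2]),np.round(np.median(z[L==i]),4))
a=cv2.resize(s["pixels"][240:350,205:315],None,fx=5,fy=5,interpolation=cv2.INTER_CUBIC);cv2.imwrite("pics/c1.png",np.clip(a*1.5,0,255).astype(np.uint8))
E
```

```text
scene (0.043, 0.057) [52. 12.] 393 (array([-0.6995, -0.4323]), array([322.1,  26.6]), np.float64(1.547)) nan
scene (0.043, 0.057) [274. 114.] 198 (array([0.0572, 0.0164]), array([151. ,  29.6]), np.float64(-1.325)) nan
scene (0.043, 0.057) [458. 195.] 855 (array([0.501, 0.296]), array([209. ,  64.1]), np.float64(0.129)) nan
scene (0.043, 0.057) [221. 211.] 2711 (array([ 0.2931, -0.2286]), array([230.7, 126.3]), np.float64(0.125)) nan
scene (0.043, 0.057) [118. 251.] 64 (array([ 0.3323, -0.4734]), array([29.9, 13. ]), np.float64(-1.543)) 0.045
scene (0.043, 0.057) [260. 293.] 3689 (array([ 0.5453, -0.2325]), array([210.9, 127.4]), np.float64(0.185)) nan
scene (0.043, 0.057) [379. 272.] 204 (array([0.6264, 0.0176]), array([157.7,  28.8]), np.float64(1.559)) nan
scene (0.043, 0.057) [466. 301.] 120 (array([0.765 , 0.1453]), array([72.8, 35.9]), np.float64(1.196)) nan
scene (0.043, 0.057) [341. 341.] 156 (array([ 0.7358, -0.135 ]), array([47.5, 28.9]), np.float64(1.203)) 0.0484
scene (0.103, 0.117) [15.  3.] 128 (array([-0.6875, -0.5239]), array([93.5, 26.3]), np.float64(1.567)) 0.106
sc
[... 2263 characters left out ...]
74.9,  62.2]), np.float64(1.289)) 0.1089
side (0.103, 0.117) [274.  16.] 93 (array([0.7351, 1.0648]), array([278.3,  78.7]), np.float64(0.997)) nan
side (0.103, 0.117) [374. 168.] 97 (array([0.7507, 0.1334]), array([42.7, 24.9]), np.float64(0.022)) 0.1068
side (0.103, 0.117) [295. 220.] 2939 (array([0.5464, 0.0059]), array([195.8, 146.8]), np.float64(-0.213)) nan
side (0.103, 0.117) [405. 249.] 129 (array([ 0.7491, -0.0972]), array([126.1,  26.8]), np.float64(1.04)) 0.108
side (0.103, 0.117) [ 60. 285.] 329 (array([ 0.0176, -0.0467]), array([133.1,  51.7]), np.float64(0.429)) 0.1064
side (0.103, 0.117) [ 20. 281.] 67 (array([-0.0658, -0.0218]), array([31.1, 15.5]), np.float64(-1.245)) 0.1102
```

View pics/c1.png

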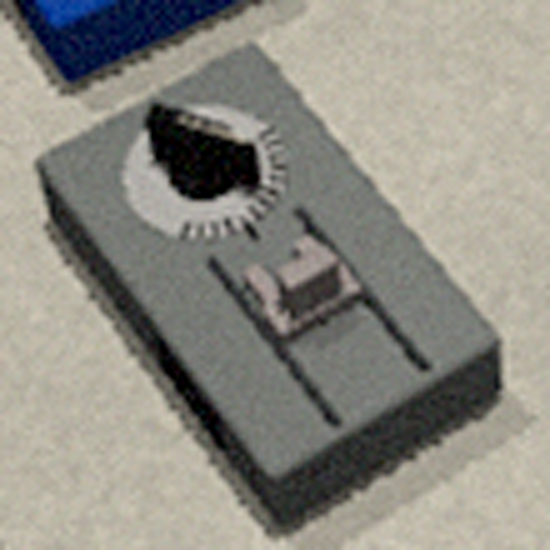

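```bash
python3 - <<'E'
from h import *
s=dict(np.load("scene0.npz"));e=dict(np.load("side0.npz"))
c=np.array([[37,160],[250,43],[500,345],[275,478]])/5+[205-.4,240-.4]
P=onplane(s,c,.05);print(P.round(4).tolist(), [np.linalg.norm(P[i]-P[(i+1)%4]).round(4) for i in range(4)], P.mean(0))
d=P[2]-P[1]; print("yaw",np.arctan2(d[1],d[0]), np.arctan2(*(P[3]-P[0])[[1,0]]))
a=np.hstack([cv2.resize(e["pixels"][280:370,285:400],None,fx=6.5,fy=6.5,interpolation=cv2.INTER_CUBIC)]);cv2.imwrite("pics/c2.png",np.clip(a*1.3,0,255).astype(np.uint8))
a=cv2.resize(e["pixels"][130:280,220:350],None,fx=4,fy=4,interpolation=cv2.INTER_CUBIC);cv2.imwrite("pics/c3.png",np.clip(a*1.3,0,255).astype(np.uint8))
E
```

```text
[[0.4767, -0.3088, 0.05], [0.4579, -0.2057, 0.05], [0.6433, -0.1715, 0.05], [0.6603, -0.275, 0.05]] [np.float64(0.1049), np.float64(0.1886), np.float64(0.1049), np.float64(0.1867)] [ 0.55955241 -0.240252    0.05      ]
yaw 0.18197525331537598 0.18203678028054035
```

View pics/c2.png

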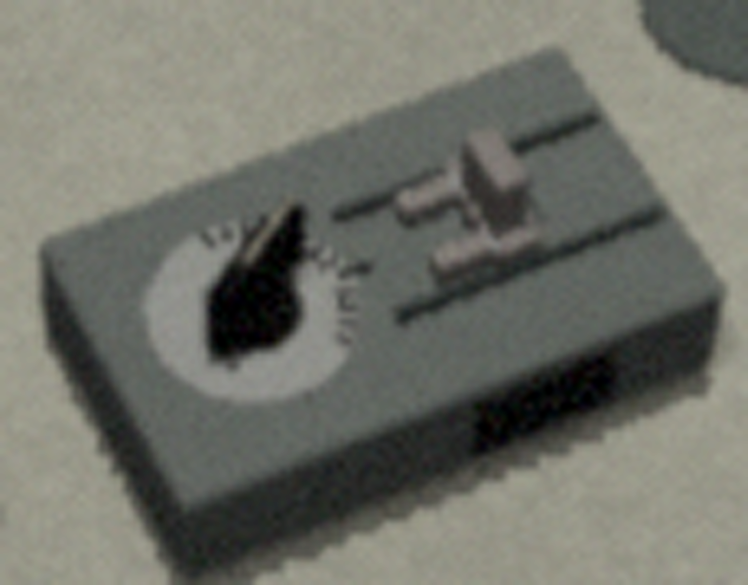

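View pics/c3.png

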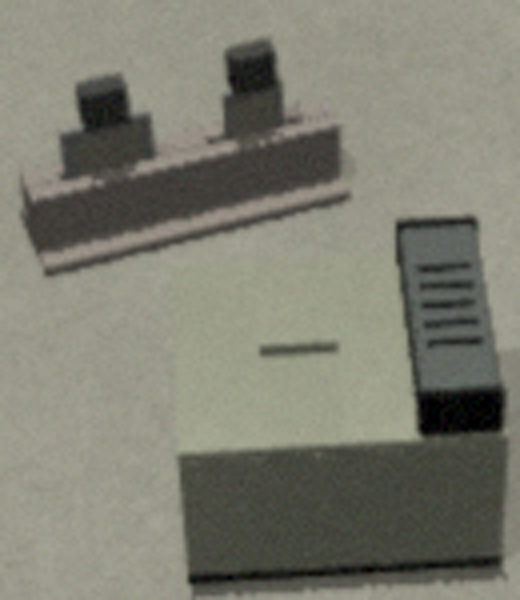

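```bash
cat > go.py <<'E'
import sys;from h import *
def go(x,y,z,yaw):
    o=sensors.get_obs();R=np.array(o["tcp_rot"]);p=np.array(o["tcp_pos"])
    u=R.T@(np.array([x,y,z])-p)/.03
    cy=np.arctan2(R[1,0],R[0,0]);dy=(yaw-cy+np.pi)%(2*np.pi)-np.pi
    print("t",round(o["time"],2),"tcp",p.round(4),"yaw",round(cy,4),"q6",round(o["joint_pos"][5],2),"tilt",R[:,2].round(4),"F",np.round(o["ft_force"],1),"w",round(o["grip_width"],3))
    print("lin",u.round(3).tolist(),"twist",round(-np.rad2deg(dy)/5,3),"rows",round(np.linalg.norm(u)*30/41.7,1),round(abs(np.rad2deg(dy))/7.16,1))
if __name__=="__main__": go(*map(float,sys.argv[1:5]))
E
python3 go.py 0.46 0.25 0.245 1.9
```

```text
t 0.15 tcp [0.2051 0.5898 0.2446] yaw 2.8068 q6 -0.18 tilt [-8.0e-04 -1.5e-03 -1.0e+00] F [-0.2 -0.4  0. ] w 1.003
lin [-11.748, -7.907, -0.005] twist 10.391 rows 10.2 7.3
```

move_arm(plan=[{"linear": [-1.1,-0.7,0],"twist": 1.0,"fingers": -1},{"linear": [-2.3,-1.5,0],"twist": 2.0,"fingers": -1},{"linear": [-3.5,-2.3,0],"twist": 3.0,"fingers": -1},{"linear": [-4.7,-3.1,0],"twist": 4.0,"fingers": -1},{"linear": [-5.8,-3.9,0],"twist": 5.0,"fingers": -1}])

```text
time: 0.57
tcp_pos: [0.3294, 0.4239, 0.2445]
tcp_rot: [[-0.715, 0.699, -0.001], [0.699, 0.715, -0.002], [-0.001, -0.002, -1.0]]
ft_force: [0.9, -0.3, 0.6]
grip_width: 1.001
```

```bash
python3 go.py 0.48 0.2 0.26 1.6
```

```text
t 0.57 tcp [0.3294 0.4239 0.2445] yaw 2.367 q6 -0.09 tilt [-8.0e-04 -1.6e-03 -1.0e+00] F [ 0.9 -0.3  0.6] w 1.001
lin [-8.808, -1.825, -0.509] twist 8.789 rows 6.5 6.1
```

move_arm(plan=[{"linear": [-1.3,-0.3,-0.1],"twist": 1.3,"fingers": -1},{"linear": [-2.6,-0.6,-0.2],"twist": 2.6,"fingers": -1},{"linear": [-3.9,-0.9,-0.3],"twist": 3.9,"fingers": -1},{"linear": [-5.2,-1.2,-0.4],"twist": 5.2,"fingers": -1},{"linear": [-6.5,-1.5,-0.5],"twist": 6.5,"fingers": -1}])

```text
time: 0.98
tcp_pos: [0.4379, 0.2536, 0.2597]
tcp_rot: [[-0.221, 0.975, -0.001], [0.975, 0.221, -0.002], [-0.001, -0.001, -1.0]]
ft_force: [0.3, 0.5, 0.2]
grip_width: 1.003
```

```bash
python3 go.py 0.53 -0.25 0.26 0.9
```

```text
t 0.98 tcp [0.4379 0.2536 0.2597] yaw 1.7941 q6 0.08 tilt [-0.0011 -0.0016 -1.    ] F [0.3 0.5 0.2] w 1.003
lin [-17.049, -0.723, 0.014] twist 10.246 rows 12.3 7.2
```

move_arm(plan=[{"linear": [-1.3,0,0],"twist": 0.9,"fingers": -1},{"linear": [-2.6,0,0],"twist": 1.8,"fingers": -1},{"linear": [-3.9,0,0],"twist": 2.7,"fingers": -1},{"linear": [-5.2,0,0],"twist": 3.6,"fingers": -1},{"linear": [-6.5,0,0],"twist": 4.5,"fingers": -1}])

```text
time: 1.4
tcp_pos: [0.4809, 0.0615, 0.2599]
tcp_rot: [[0.172, 0.985, -0.001], [0.985, -0.173, -0.002], [-0.002, -0.001, -1.0]]
ft_force: [0.7, 0.2, 0.5]
grip_width: 1.004
```

```bash
python3 go.py 0.53 -0.25 0.26 0.9
```

```text
t 1.4 tcp [0.4809 0.0615 0.2599] yaw 1.3974 q6 0.07 tilt [-0.0014 -0.0015 -1.    ] F [0.7 0.2 0.5] w 1.004
lin [-9.947, 3.402, 0.01] twist 5.7 rows 7.6 4.0
```

```bash
python3 -c "
from h import *
snap('wrist','w_view')"
```

```text
(no output)
```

View pics/w_view.png

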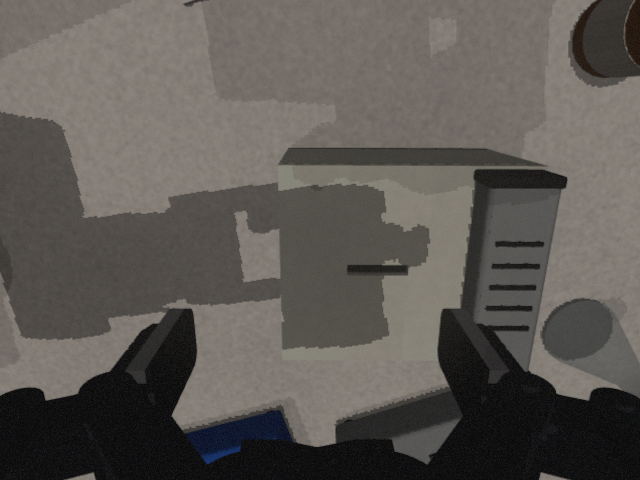

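move_arm(plan=[{"linear": [-1.3,0.45,0],"twist": 0.8,"fingers": -1},{"linear": [-2.6,0.9,0],"twist": 1.6,"fingers": -1},{"linear": [-3.9,1.3,0],"twist": 2.4,"fingers": -1},{"linear": [-5.2,1.8,0],"twist": 3.2,"fingers": -1},{"linear": [-6.5,2.2,0],"twist": 4.0,"fingers": -1}])

```text
time: 1.87
tcp_pos: [0.5131, -0.1441, 0.2615]
tcp_rot: [[0.508, 0.862, 0.002], [0.862, -0.508, -0.007], [-0.005, 0.005, -1.0]]
ft_force: [0.8, 0.4, 0.4]
grip_width: 1.001
```

```bash
python3 go.py 0.53 -0.25 0.26 0.9
```

```text
t 1.87 tcp [ 0.5131 -0.1441  0.2615] yaw 1.0383 q6 0.05 tilt [ 0.0019 -0.007  -1.    ] F [0.8 0.4 0.4] w 1.001
lin [-2.755, 2.276, 0.076] twist 1.585 rows 2.6 1.1
```

The wrist picture shows the viewer roof, with the slot centred at about (377,269) and the hood on the right. Next is the control view.

move_arm(plan=[{"linear": [-0.9,0.8,0],"twist": 0.6,"fingers": -1},{"linear": [-1.8,1.5,0],"twist": 1.2,"fingers": -1},{"linear": [-2.7,2.3,0],"twist": 1.6,"fingers": -1},{"linear": [-2.7,2.3,0],"twist": 1.6,"fingers": -1}])

```text
time: 2.2
tcp_pos: [0.5332, -0.256, 0.2623]
tcp_rot: [[0.627, 0.779, 0.005], [0.779, -0.627, -0.012], [-0.006, 0.012, -1.0]]
ft_force: [0.9, 0.4, -0.6]
grip_width: 0.999
```

```bash
python3 -c "
from h import *
snap('wrist','w_ctl')"; python3 go.py 0.53 -0.25 0.26 0.9
```

```text
t 2.25 tcp [ 0.5321 -0.2524  0.2619] yaw 0.8948 q6 0.05 tilt [ 0.0028 -0.0082 -1.    ] F [0.5 1.4 0.6] w 0.997
lin [0.02, -0.104, 0.062] twist -0.06 rows 0.1 0.0
```

View pics/w_ctl.png

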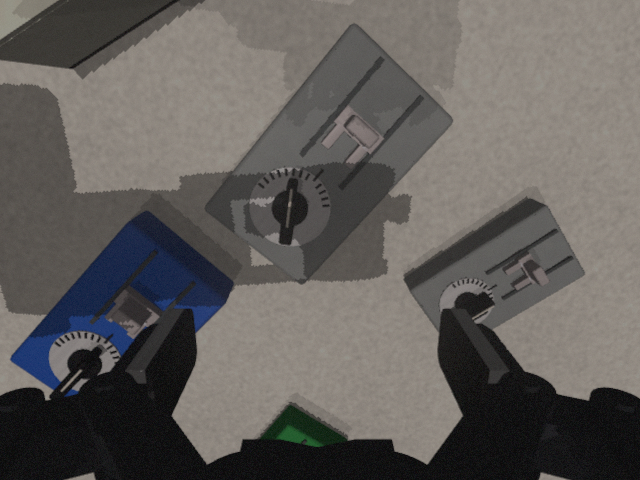

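The wrist view shows the grey unit, with its corners at (206,209), (354,24), (453,119) and (302,283). The knob is at (290,210), and the lock tab at (362,132).

```bash
cat > meas.py <<'E'
from h import *
d=dict(np.load("w_ctl.npz"));
P=onplane(d,[[206,209],[354,24],[453,119],[302,283]],.05,d);print(P.round(4).tolist(),P.mean(0).round(4))
print([np.linalg.norm(P[i]-P[(i+1)%4]).round(4) for i in range(4)],np.arctan2(*(P[1]-P[0])[[1,0]]),np.arctan2(*(P[2]-P[3])[[1,0]]))
W=cloud(d,d)
for n in [(206+20,209),(354,50),(435,119),(302,265),(330,180)]: print(n,W[n[1],n[0]].round(4))
d2=dict(np.load("w_view.npz"));
S=onplane(d2,[[347,269],[408,270],[377,269]],.11,d2);print("slot",S.round(4).tolist(),np.linalg.norm(S[1]-S[0]))
W=cloud(d2,d2);print(W[250,330],W[300,420],W[340,300])
a=cv2.resize(d["pixels"][90:260,240:400],None,fx=4,fy=3.5,interpolation=cv2.INTER_CUBIC);cv2.imwrite("pics/c4.png",np.clip(a*1.8,0,255).astype(np.uint8))
a=cv2.resize(d2["pixels"][230:310,320:440],None,fx=6,fy=6,interpolation=cv2.INTER_CUBIC);cv2.imwrite("pics/c5.png",np.clip(a*1.3,0,255).astype(np.uint8))
E
python3 meas.py
```

```text
[[0.4567, -0.2064, 0.05], [0.6381, -0.1723, 0.05], [0.6581, -0.2752, 0.05], [0.4761, -0.3092, 0.05]] [ 0.5573 -0.2408  0.05  ]
[np.float64(0.1846), np.float64(0.1048), np.float64(0.1851), np.float64(0.1046)] 0.18604704777358178 0.18468147164009238
(226, 209) [ 0.4695 -0.2169  0.0494]
(354, 50) [ 0.6276 -0.1863  0.0489]
(435, 119) [ 0.6471 -0.2663  0.0496]
(302, 265) [ 0.4871 -0.2958  0.0503]
(330, 180) [ 0.5525 -0.2524  0.0499]
slot [[0.4957, 0.0215, 0.11], [0.5387, 0.0132, 0.11], [0.5169, 0.0178, 0.11]] 0.04381045785123604
[0.48600597 0.03797912 0.11033915] [ 0.54479984 -0.01189164  0.11019463] [ 0.45194172 -0.02934099  0.1107396 ]
```

View pics/c4.png

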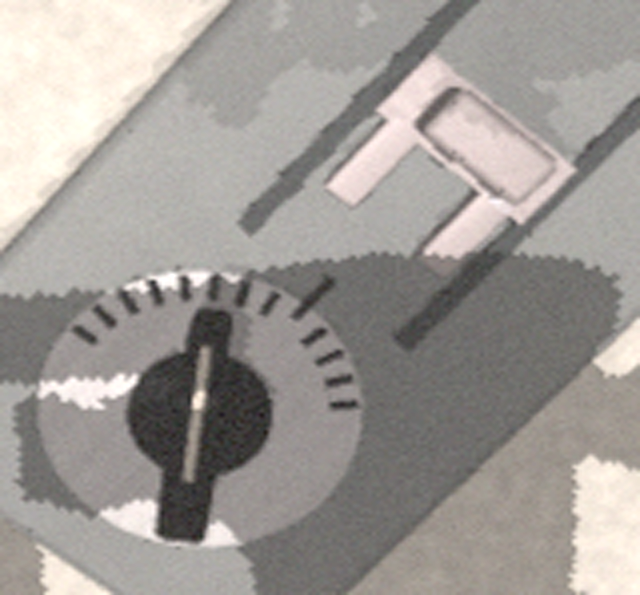

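View pics/c5.png

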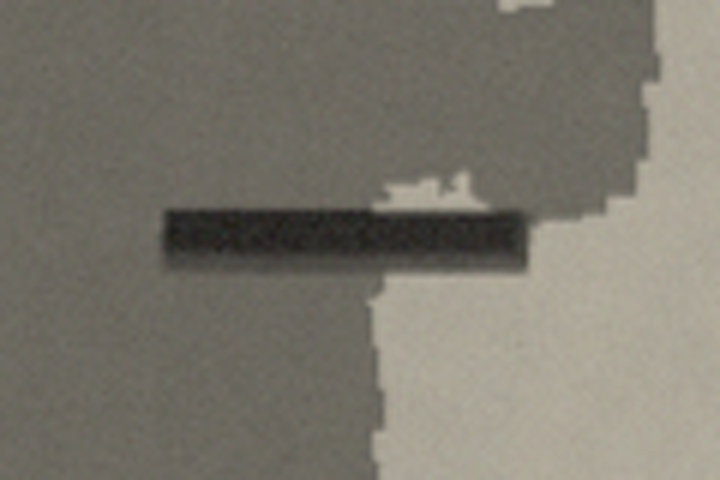

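```bash
python3 - <<'E'
from h import *
d=dict(np.load("w_ctl.npz"))
f=lambda c:np.array(c)/[4,3.5]+[240-.4,90-.4]
print("dial",onplane(d,f([[200,410]]),.051,d).round(4), "corner left",)
L=onplane(d,f([[206,350],[190,480]]),.084,d);print("line",L.round(4).tolist(),np.arctan2(*(L[0]-L[1])[[1,0]]),np.linalg.norm(L[0]-L[1]))
B=onplane(d,f([[213,313],[183,538]]),.084,d);print("bar",B.round(4).tolist(),np.arctan2(*(B[0]-B[1])[[1,0]]),np.linalg.norm(B[0]-B[1]))
M=onplane(d,f([[303,318],[332,280]]),.051,d);print("mark",M.round(4).tolist(),np.arctan2(*(M[1]-M[0])[[1,0]]))
c=M.mean(0)-onplane(d,f([[200,410]]),.051,d)[0];print(np.arctan2(c[1],c[0]))
T=onplane(d,f([[418,130],[455,88],[557,160],[520,205]]),.084,d);print("tab",T.round(4).tolist(),T.mean(0).round(4))
G=onplane(d,f([[250,230],[470,0],[403,345],[640,110]]),.05,d);print("slots",np.arctan2(*(G[1]-G[0])[[1,0]]),np.arctan2(*(G[3]-G[2])[[1,0]]))
d2=dict(np.load("w_view.npz"))
S=onplane(d2,[[347.2,269.8],[407.8,270.2],[377.5,270]],.11,d2);print("slot",S.round(4).tolist(),np.arctan2(*(S[1]-S[0])[[1,0]]))
for n in("scene","side"):
  e=dict(np.load(n+"0.npz"));p=proj(e,S[2]);print(n,p)
W=cloud(d2,d2)
# roof edges
m=(abs(W[...,2]-.11)<.004).astype(np.uint8);m[300:]=m[300:]
m[:, :200]=0;m[365:]=0
k,Lb,st,c=cv2.connectedComponentsWithStats(m);i=1+st[1:,4].argmax();print(st[i]);print("roof",rect(W[Lb==i][:,:2]))
g=cv2.cvtColor(d2["pixels"],cv2.COLOR_BGR2GRAY)
E
```

```text
dial [[ 0.5124 -0.2487  0.051 ]] corner left
line [[0.5283, -0.234, 0.084], [0.5074, -0.2542, 0.084]] 0.7701446616733333 0.0290541320343613
bar [[0.5344, -0.2287, 0.084], [0.4978, -0.2636, 0.084]] 0.7618223617850847 0.050584032534638626
mark [[0.543, -0.2449, 0.051], [0.5532, -0.2417, 0.051]] 0.30805285243604125
0.14919511523701628
tab [[0.5867, -0.2228, 0.084], [0.5968, -0.2203, 0.084], [0.6025, -0.2431, 0.084], [0.5919, -0.2462, 0.084]] [ 0.5945 -0.2331  0.084 ]
slots 0.18600486556627377 0.18669186645289224
slot [[0.4957, 0.0209, 0.11], [0.5385, 0.0131, 0.11], [0.5171, 0.017, 0.11]] -0.17965718142968193
scene [[360.05028603 214.74082809]]
side [[293.50226926 215.6005941 ]]
[  277   164   272   197 35225]
roof (array([0.5363, 0.0134]), array([180. , 151.1]), np.float64(-0.177))
```

```bash
python3 go.py 0.5135 -0.2485 0.12 0.766
```

```text
t 2.25 tcp [ 0.5321 -0.2524  0.2619] yaw 0.8948 q6 0.05 tilt [ 0.0028 -0.0082 -1.    ] F [0.5 1.4 0.6] w 0.997
lin [-0.264, -0.599, 4.726] twist 1.476 rows 3.4 1.0
```

move_arm(plan=[{"linear": [-0.2,-0.3,1.2],"twist": 0.5,"fingers": -1},{"linear": [-0.26,-0.6,2.4],"twist": 1.0,"fingers": -1},{"linear": [-0.26,-0.6,3.6],"twist": 1.48,"fingers": -0.6},{"linear": [-0.26,-0.6,4.7],"twist": 1.48,"fingers": -0.4},{"linear": [-0.26,-0.6,4.7],"twist": 1.48,"fingers": -0.2}], grip_force=30)

```text
time: 2.67
tcp_pos: [0.5092, -0.244, 0.1148]
tcp_rot: [[0.72, 0.694, -0.009], [0.694, -0.72, 0.001], [-0.006, -0.007, -1.0]]
ft_force: [-0.5, 0.3, -0.1]
grip_width: 0.612
```

```bash
python3 go.py 0.5135 -0.2485 0.073 0.766; python3 -c "
from h import *
snap('wrist','w_k')"
```

```text
t 2.67 tcp [ 0.5092 -0.244   0.1148] yaw 0.7669 q6 0.17 tilt [-0.009  0.001 -1.   ] F [-0.5  0.3 -0.1] w 0.612
lin [0.008, 0.217, 1.391] twist 0.011 rows 1.0 0.0
```

View pics/w_k.png

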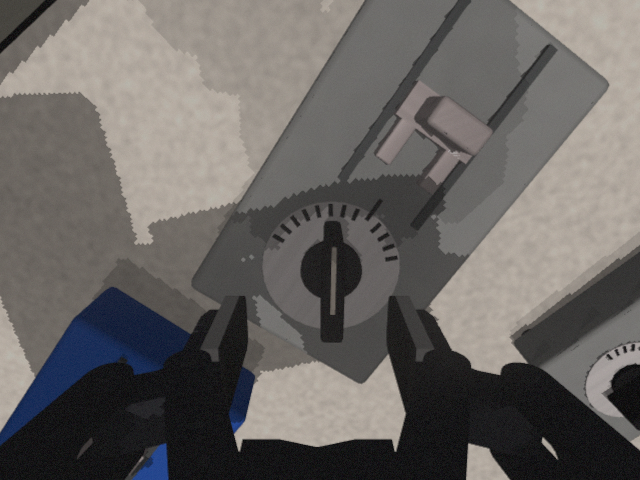

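The bar runs upright in the picture from (333,221) to (331,341). I'll check it against the earlier axis estimate.

```bash
python3 - <<'E'
from h import *
d=dict(np.load("w_k.npz"))
B=onplane(d,[[333,221],[331.5,342]],.084,d);u=B[0]-B[1];print(B.round(4),np.linalg.norm(u),np.arctan2(u[1],u[0]),(B[1]+u/np.linalg.norm(u)*.022).round(4))
print("dial",onplane(d,[[331,265]],.051,d))
E
python3 go.py 0.5135 -0.2485 0.073 0.766
```

```text
[[ 0.5359 -0.2256  0.084 ]
 [ 0.4966 -0.2636  0.084 ]] 0.05468482007375088 0.7679502973882235 [ 0.5124 -0.2483  0.084 ]
dial [[ 0.51317355 -0.24813824  0.051     ]]
t 2.72 tcp [ 0.5111 -0.2454  0.1178] yaw 0.7671 q6 0.17 tilt [-0.0048 -0.0022 -1.    ] F [-0.2  0.5  0.4] w 0.6
lin [-0.007, 0.135, 1.492] twist 0.013 rows 1.1 0.0
```

move_arm(plan=[{"linear": [0,0.1,0.7],"twist": 0,"fingers": -0.2},{"linear": [0,0.1,1.2],"twist": 0,"fingers": -0.2},{"linear": [0,0.1,1.49],"twist": 0,"fingers": -0.2},{"linear": [0,0.1,1.49],"twist": 0,"fingers": -0.2},{"linear": [0,0.1,1.49],"twist": 0,"fingers": -0.2}])

```text
time: 3.13
tcp_pos: [0.5137, -0.2477, 0.0745]
tcp_rot: [[0.719, 0.695, -0.003], [0.695, -0.719, -0.003], [-0.005, 0.0, -1.0]]
ft_force: [0.2, -0.3, 0.5]
grip_width: 0.6
```

```bash
python3 go.py 0.513 -0.2485 0.073 0.766
```

```text
t 3.13 tcp [ 0.5137 -0.2477  0.0745] yaw 0.7678 q6 0.17 tilt [-0.0032 -0.0033 -1.    ] F [ 0.2 -0.3  0.5] w 0.6
lin [-0.036, 0.003, 0.05] twist 0.02 rows 0.0 0.0
```

move_arm(plan=[{"linear": [0,0,0.03],"twist": 0,"fingers": 0.4},{"linear": [0,0,0.03],"twist": 0,"fingers": 1},{"linear": [0,0,0.03],"twist": 0,"fingers": 1},{"linear": [0,0,0.03],"twist": 0,"fingers": 1},{"linear": [0,0,0.03],"twist": 0,"fingers": 1}])

```text
time: 3.55
tcp_pos: [0.5143, -0.248, 0.0747]
tcp_rot: [[0.72, 0.694, -0.002], [0.694, -0.72, -0.004], [-0.004, 0.002, -1.0]]
ft_force: [-0.4, 0.6, 6.2]
grip_width: 0.109
```

```bash
python3 go.py 0.513 -0.2485 0.073 0.766
```

```text
t 3.55 tcp [ 0.5143 -0.248   0.0747] yaw 0.7677 q6 0.17 tilt [-0.0017 -0.0043 -1.    ] F [-0.4  0.6  6.2] w 0.109
lin [-0.041, -0.019, 0.057] twist 0.019 rows 0.1 0.0
```

move_arm(plan=[{"linear": [0,0,0],"twist": 1.2,"fingers": 1},{"linear": [0,0,0],"twist": 2.4,"fingers": 1},{"linear": [0,0,0],"twist": 3.6,"fingers": 1},{"linear": [0,0,0],"twist": 4.8,"fingers": 1},{"linear": [0,0,0],"twist": 6.0,"fingers": 1}])

```text
time: 3.97
tcp_pos: [0.515, -0.2493, 0.0748]
tcp_rot: [[0.971, 0.237, -0.0], [0.237, -0.971, -0.007], [-0.002, 0.007, -1.0]]
ft_force: [0.7, -3.3, -2.1]
grip_width: 0.114
```

```bash
python3 go.py 0.513 -0.2485 0.0745 0.185
```

```text
t 3.97 tcp [ 0.515  -0.2493  0.0748] yaw 0.2396 q6 0.69 tilt [-0.     -0.0068 -1.    ] F [ 0.7 -3.3 -2.1] w 0.114
lin [-0.058, -0.043, 0.009] twist 0.625 rows 0.1 0.4
```

move_arm(plan=[{"linear": [0,0,0],"twist": 0.4,"fingers": 1},{"linear": [0,0,0],"twist": 0.62,"fingers": 1},{"linear": [0,0,0],"twist": 0.62,"fingers": 1},{"linear": [0,0,0],"twist": 0.62,"fingers": 1}])

```text
time: 4.3
tcp_pos: [0.5151, -0.2496, 0.0748]
tcp_rot: [[0.983, 0.185, 0.0], [0.185, -0.983, -0.007], [-0.001, 0.007, -1.0]]
ft_force: [0.4, -1.5, -1.3]
grip_width: 0.109
```

```bash
python3 go.py 0.513 -0.2485 0.0745 0.185; python3 -c "
from h import *
snap('wrist','w_k2')"
```

```text
t 4.3 tcp [ 0.5151 -0.2496  0.0748] yaw 0.1861 q6 0.75 tilt [ 2.0e-04 -7.1e-03 -1.0e+00] F [ 0.4 -1.5 -1.3] w 0.109
lin [-0.061, -0.048, 0.009] twist 0.013 rows 0.1 0.0
```

View pics/w_k2.png

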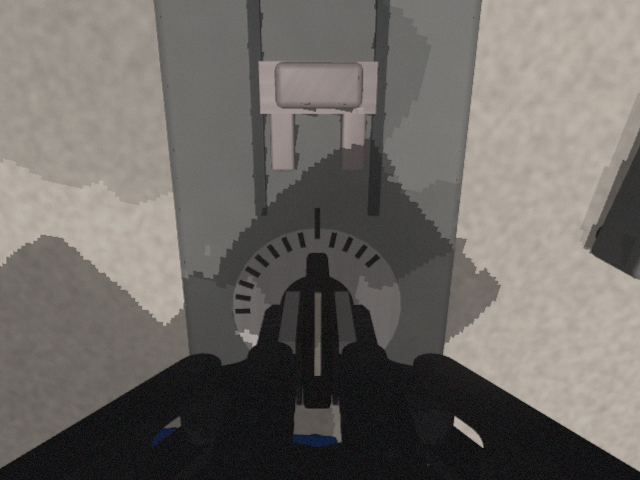

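The bar now points at the long mark, with both at column ~317. The lock tab's top is centred at (318,85).

```bash
python3 - <<'E'
from h import *
d=dict(np.load("w_k2.npz"))
T=onplane(d,[[275,62],[362,62],[362,108],[275,108],[318.5,85]],.084,d);print(T.round(4).tolist())
B=onplane(d,[[317.5,254],[317.5,405]],.084,d);u=B[0]-B[1];print(np.linalg.norm(u),np.arctan2(u[1],u[0]))
print(onplane(d,[[317.5,209],[317.5,238]],.051,d).round(4))
E
python3 go.py 0.5151 -0.2496 0.13 0.185
```

```text
[[0.5978, -0.2216, 0.084], [0.6021, -0.2442, 0.084], [0.5907, -0.2468, 0.084], [0.5863, -0.2234, 0.084], [0.5943, -0.234, 0.084]]
0.0551224063790464 0.18784836468171082
[[ 0.5524 -0.2419  0.051 ]
 [ 0.5412 -0.2441  0.051 ]]
t 4.35 tcp [ 0.515  -0.2496  0.0748] yaw 0.1861 q6 0.75 tilt [ 1.0e-04 -7.1e-03 -1.0e+00] F [ 0.4 -1.  -0.9] w 0.107
lin [-0.0, 0.015, -1.842] twist 0.012 rows 1.3 0.0
```

move_arm(plan=[{"linear": [0,0,0],"twist": 0,"fingers": -0.1},{"linear": [0,0,0],"twist": 0,"fingers": -0.1},{"linear": [0,0,0],"twist": 0,"fingers": -0.1},{"linear": [0,0,-0.9],"twist": 0,"fingers": -0.1},{"linear": [0,0,-1.7],"twist": 0,"fingers": -0.1}])

```text
time: 4.77
tcp_pos: [0.514, -0.2484, 0.1251]
tcp_rot: [[0.983, 0.185, -0.003], [0.185, -0.983, -0.005], [-0.004, 0.004, -1.0]]
ft_force: [1.5, -0.3, 0.2]
grip_width: 0.55
```

```bash
python3 go.py 0.594 -0.2345 0.125 0.186
```

```text
t 4.77 tcp [ 0.514  -0.2484  0.1251] yaw 0.1862 q6 0.75 tilt [-0.0031 -0.0045 -1.    ] F [ 1.5 -0.3  0.2] w 0.55
lin [2.706, 0.039, -0.007] twist 0.003 rows 1.9 0.0
```

move_arm(plan=[{"linear": [1.3,0.02,0],"twist": 0,"fingers": -0.1},{"linear": [2.7,0.04,0],"twist": 0,"fingers": -0.1},{"linear": [2.7,0.04,0],"twist": 0,"fingers": -0.1},{"linear": [2.7,0.04,0],"twist": 0,"fingers": -0.1}])

```text
time: 5.1
tcp_pos: [0.5957, -0.234, 0.125]
tcp_rot: [[0.982, 0.188, -0.001], [0.188, -0.982, -0.006], [-0.002, 0.005, -1.0]]
ft_force: [-0.8, 0.5, -0.2]
grip_width: 0.546
```

```bash
python3 go.py 0.594 -0.2345 0.077 0.186;  python3 -c "
from h import *
snap('wrist','w_k3')"
```

```text
t 5.1 tcp [ 0.5957 -0.234   0.125 ] yaw 0.1889 q6 0.84 tilt [-0.0013 -0.0056 -1.    ] F [-0.8  0.5 -0.2] w 0.546
lin [-0.056, -0.004, 1.6] twist 0.033 rows 1.2 0.0
```

View pics/w_k3.png

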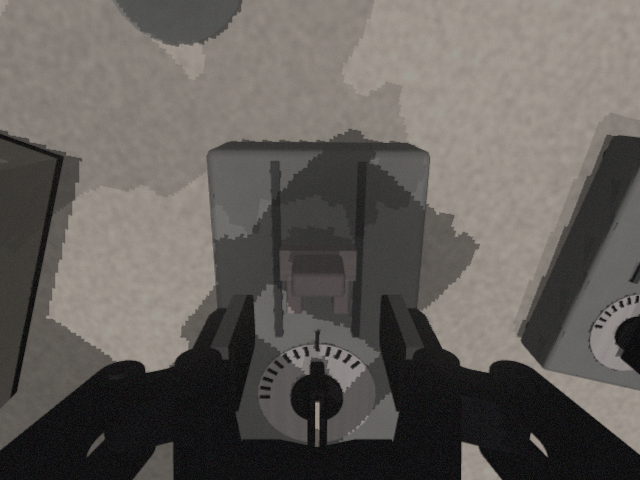

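move_arm(plan=[{"linear": [-0.05,0,0.8],"twist": 0,"fingers": -0.1},{"linear": [-0.05,0,1.6],"twist": 0,"fingers": -0.1},{"linear": [-0.05,0,1.6],"twist": 0,"fingers": -0.1},{"linear": [-0.05,0,1.6],"twist": 0,"fingers": 0.3},{"linear": [-0.05,0,1.6],"twist": 0,"fingers": 0.6}])

```text
time: 5.57
tcp_pos: [0.5918, -0.2351, 0.077]
tcp_rot: [[0.982, 0.187, -0.004], [0.187, -0.982, -0.005], [-0.005, 0.005, -1.0]]
ft_force: [0.9, -13.0, -5.1]
grip_width: 0.275
```

move_arm(plan=[{"linear": [0,0,0],"twist": 0,"fingers": 0.7},{"linear": [0,0,0],"twist": 0,"fingers": 1},{"linear": [0,0,0],"twist": 0,"fingers": 1}])

```text
time: 5.82
tcp_pos: [0.5915, -0.2354, 0.0772]
tcp_rot: [[0.982, 0.186, -0.004], [0.186, -0.982, -0.006], [-0.005, 0.005, -1.0]]
ft_force: [0.3, -1.5, -8.0]
grip_width: 0.27
```

```bash
python3 go.py 0.594 -0.2345 0.077 0.186
```

```text
t 5.82 tcp [ 0.5915 -0.2354  0.0772] yaw 0.1875 q6 0.84 tilt [-0.004  -0.0056 -1.    ] F [ 0.3 -1.5 -8. ] w 0.27
lin [0.087, -0.015, 0.005] twist 0.017 rows 0.1 0.0
```

move_arm(plan=[{"linear": [-0.5,0,0],"twist": 0,"fingers": 1},{"linear": [-1.0,0,0],"twist": 0,"fingers": 1},{"linear": [-1.3,0,0],"twist": 0,"fingers": 1},{"linear": [-1.4,0,0],"twist": 0,"fingers": 1},{"linear": [-1.4,0,0],"twist": 0,"fingers": 1}])

```text
time: 6.23
tcp_pos: [0.549, -0.2432, 0.0771]
tcp_rot: [[0.983, 0.186, -0.006], [0.186, -0.983, -0.005], [-0.007, 0.003, -1.0]]
ft_force: [-1.4, -1.9, -9.0]
grip_width: 0.273
```

```bash
python3 go.py 0.553 -0.2425 0.077 0.186
```

```text
t 6.23 tcp [ 0.549  -0.2432  0.0771] yaw 0.1871 q6 0.79 tilt [-0.0064 -0.0047 -1.    ] F [-1.4 -1.9 -9. ] w 0.273
lin [0.136, 0.002, 0.004] twist 0.012 rows 0.1 0.0
```

move_arm(plan=[{"linear": [-0.06,0,0],"twist": 0,"fingers": 1},{"linear": [-0.12,0,0],"twist": 0,"fingers": 1},{"linear": [-0.12,0,0],"twist": 0,"fingers": 1}])

```text
time: 6.48
tcp_pos: [0.5479, -0.2435, 0.0772]
tcp_rot: [[0.983, 0.185, -0.001], [0.185, -0.983, -0.005], [-0.002, 0.004, -1.0]]
ft_force: [5.6, 2.3, -11.7]
grip_width: 0.271
```

```bash
python3 go.py 0.553 -0.2425 0.077 0.186
```

```text
t 6.48 tcp [ 0.5479 -0.2435  0.0772] yaw 0.186 q6 0.79 tilt [-0.0013 -0.0047 -1.    ] F [  5.6   2.3 -11.7] w 0.271
lin [0.173, -0.001, 0.005] twist 0.0 rows 0.1 0.0
```

move_arm(plan=[{"linear": [-0.15,0,0],"twist": 0,"fingers": 1},{"linear": [-0.2,0,0],"twist": 0,"fingers": 1},{"linear": [-0.2,0,0],"twist": 0,"fingers": 1}])

```text
time: 6.73
tcp_pos: [0.5476, -0.2435, 0.0772]
tcp_rot: [[0.983, 0.183, 0.01], [0.183, -0.983, -0.005], [0.009, 0.007, -1.0]]
ft_force: [15.2, 4.3, -17.4]
grip_width: 0.273
```

```bash
python3 go.py 0.553 -0.2425 0.077 0.186;python3 -c "
from h import *
snap('wrist','w_k4');snap('side','s_k4')
d=cv2.imread('pics/s_k4.png');cv2.imwrite('pics/s_k4c.png',cv2.resize(d[280:370,285:400],None,fx=6,fy=6,interpolation=2))"
```

```text
t 6.73 tcp [ 0.5476 -0.2435  0.0772] yaw 0.1839 q6 0.78 tilt [ 0.01   -0.0048 -0.9999] F [ 15.2   4.3 -17.4] w 0.273
lin [0.182, -0.001, 0.007] twist -0.024 rows 0.1 0.0
```

View pics/w_k4.png

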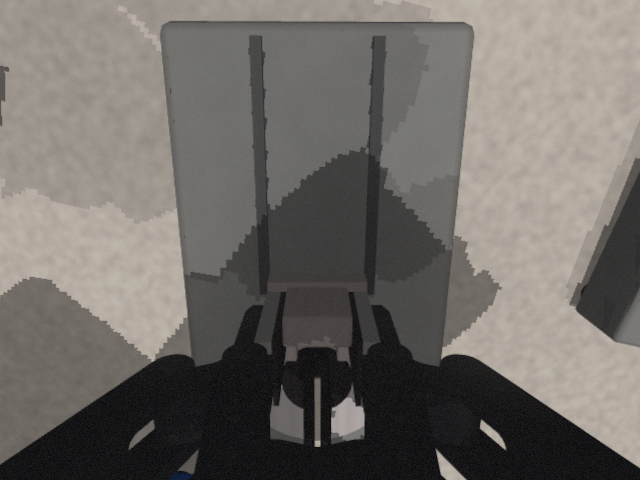

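The force rose to 15 N with no further travel, so the lock is against its stop and straddles the nose. I'll release it and rise.

move_arm(plan=[{"linear": [0.02,0,0],"twist": 0,"fingers": 0.3},{"linear": [0.02,0,0],"twist": 0,"fingers": -0.1},{"linear": [0.02,0,0],"twist": 0,"fingers": -0.1},{"linear": [0.02,0,-0.8],"twist": 0,"fingers": -0.1},{"linear": [0.02,0,-2],"twist": 0,"fingers": -0.1}])

```text
time: 7.25
tcp_pos: [0.5451, -0.242, 0.1354]
tcp_rot: [[0.983, 0.183, 0.003], [0.183, -0.983, -0.001], [0.002, 0.001, -1.0]]
ft_force: [0.2, -0.2, 0.5]
grip_width: 0.549
```

```bash
python3 go.py 0.55 -0.2435 0.25 0.186
```

```text
t 7.25 tcp [ 0.5451 -0.242   0.1354] yaw 0.1842 q6 0.78 tilt [ 2.7e-03 -9.0e-04 -1.0e+00] F [ 0.2 -0.2  0.5] w 0.549
lin [0.159, 0.085, -3.821] twist -0.021 rows 2.8 0.0
```

move_arm(plan=[{"linear": [0,0,-1.3],"twist": 0,"fingers": -0.1},{"linear": [-0.5,0,-2.6],"twist": 0,"fingers": -0.1},{"linear": [-1,0,-3.8],"twist": 0,"fingers": -0.1},{"linear": [-1,0,-3.8],"twist": 0,"fingers": -0.1}])

```text
time: 7.58
tcp_pos: [0.5164, -0.2501, 0.2579]
tcp_rot: [[0.983, 0.182, 0.013], [0.182, -0.983, -0.01], [0.011, 0.013, -1.0]]
ft_force: [0.1, -0.6, -1.3]
grip_width: 0.552
```

```bash
python3 - <<'E'
from h import *
d,o=snap('wrist','w_k5')
cv2.imwrite('pics/w_k5c.png',cv2.resize(d["pixels"][90:390,200:440],None,fx=2,fy=2,interpolation=2))
E
python3 go.py 0.55 0.16 0.27 0.16
```

```text
t 7.63 tcp [ 0.5161 -0.2492  0.2548] yaw 0.1829 q6 0.74 tilt [ 0.0105 -0.0076 -0.9999] F [ 0.5 -0.1  0.2] w 0.548
lin [3.596, -13.204, -0.598] twist 0.263 rows 9.9 0.2
```

View pics/w_k5c.png

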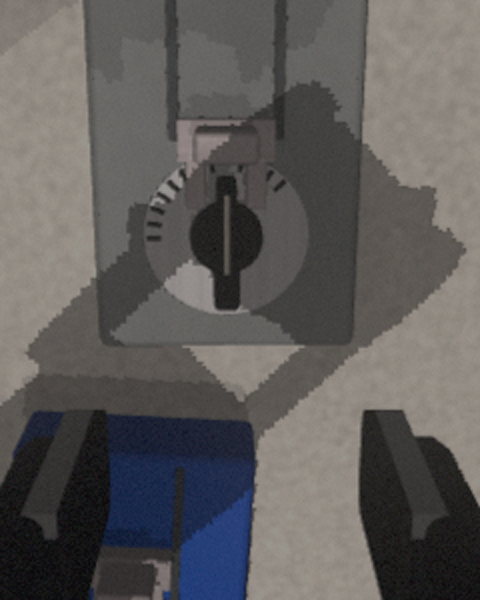

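```bash
python3 - <<'E'
from h import *
d=dict(np.load("w_k5.npz"))
f=lambda c:np.array(c)/2+[200-.25,90-.25]
T=onplane(d,f([[225,145]]),.084,d);A=onplane(d,f([[227,236]]),.055,d);B=onplane(d,f([[227,178],[227,308]]),.084,d);u=(B[0]-B[1])/np.linalg.norm(B[0]-B[1])
print(np.linalg.norm((T-A)[0,:2]),np.linalg.norm(T[0]-(B[1]+.022*u)),np.arctan2(u[1],u[0]))
E
python3 go.py 0.52 0.28 0.29 0.13
```

```text
0.04041796128843784 0.03976596918102154 0.1820156667202707
t 7.63 tcp [ 0.5161 -0.2492  0.2548] yaw 0.1829 q6 0.74 tilt [ 0.0105 -0.0076 -0.9999] F [ 0.5 -0.1  0.2] w 0.548
lin [3.347, -17.312, -1.306] twist 0.607 rows 12.7 0.4
```

move_arm(plan=[{"linear": [0,-1.35,-0.2],"twist": 0,"fingers": -0.3},{"linear": [0,-2.7,-0.4],"twist": 0,"fingers": -0.5},{"linear": [0,-4,-0.6],"twist": 0,"fingers": -0.5},{"linear": [0,-5.4,-0.8],"twist": 0,"fingers": -0.5},{"linear": [0,-6.7,-1],"twist": 0,"fingers": -0.5}])

```text
time: 8.05
tcp_pos: [0.4777, -0.0497, 0.2824]
tcp_rot: [[0.983, 0.181, 0.008], [0.181, -0.983, -0.007], [0.007, 0.008, -1.0]]
ft_force: [1.1, -0.5, -0.3]
grip_width: 0.751
```

move_arm(plan=[{"linear": [0.2,-1.35,0],"twist": 0,"fingers": -0.5},{"linear": [0.5,-2.7,0],"twist": 0,"fingers": -0.5},{"linear": [0.8,-4,0],"twist": 0.2,"fingers": -0.5},{"linear": [1.2,-5.4,0],"twist": 0.4,"fingers": -0.5},{"linear": [1.6,-6.7,0],"twist": 0.6,"fingers": -0.5}])

```text
time: 8.47
tcp_pos: [0.4872, 0.1574, 0.2804]
tcp_rot: [[0.992, 0.128, 0.007], [0.128, -0.992, -0.008], [0.006, 0.008, -1.0]]
ft_force: [1.8, 0.0, -0.1]
grip_width: 0.754
```

```bash
python3 go.py 0.52 0.28 0.29 0.13
```

```text
t 8.47 tcp [0.4872 0.1574 0.2804] yaw 0.1285 q6 1.54 tilt [ 0.0066 -0.0075 -1.    ] F [ 1.8  0.  -0.1] w 0.754
lin [1.609, -3.911, -0.345] twist -0.018 rows 3.1 0.0
```

The lock distance comes out at 40 mm and the bar angle at 0.182, so the lock is home. Now on to the rack.

move_arm(plan=[{"linear": [0.5,-1.3,-0.1],"twist": 0,"fingers": -0.5},{"linear": [1.0,-2.6,-0.2],"twist": 0,"fingers": -0.5},{"linear": [1.5,-3.9,-0.3],"twist": 0,"fingers": -0.5},{"linear": [1.5,-3.9,-0.3],"twist": 0,"fingers": -0.5},{"linear": [1.5,-3.9,-0.3],"twist": 0,"fingers": -0.5}])

```text
time: 8.88
tcp_pos: [0.5164, 0.2812, 0.2875]
tcp_rot: [[0.991, 0.132, 0.005], [0.132, -0.991, -0.008], [0.004, 0.009, -1.0]]
ft_force: [-0.1, -0.0, 0.3]
grip_width: 0.752
```

```bash
python3 -c "
from h import *
snap('wrist','w_r1')"; python3 go.py 0.55 0.3025 0.2 0.13
```

```text
t 8.93 tcp [0.5159 0.2795 0.2874] yaw 0.1305 q6 1.75 tilt [ 0.0042 -0.0091 -0.9999] F [ 0.3 -0.6  0.7] w 0.748
lin [1.217, -0.64, 2.912] twist 0.005 rows 2.3 0.0
```

View pics/w_r1.png

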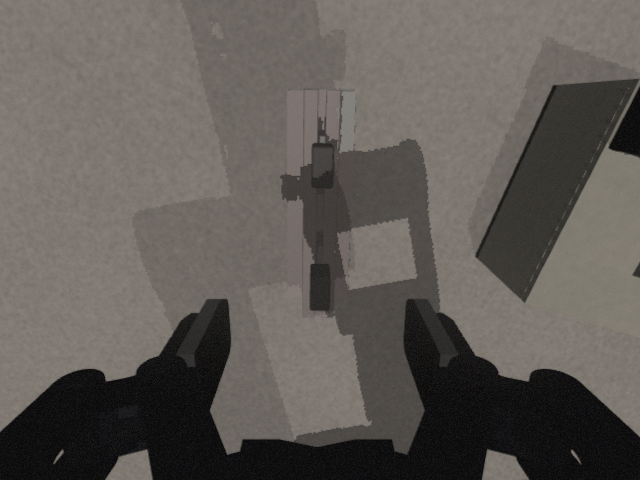

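```bash
python3 - <<'E'
from h import *
d=dict(np.load("w_r1.npz"));W=cloud(d,d);z=W[...,2]
m=((z>.11)&(z<.125)).astype(np.uint8);m[:,:280]=0;m[:,360:]=0
k,L,st,c=cv2.connectedComponentsWithStats(m)
for i in range(1,k):
    if st[i,4]>80: print(st[i],c[i].round(1),rect(W[L==i][:,:2]),np.median(z[L==i]))
a=cv2.resize(d["pixels"][80:330,270:370],None,fx=4,fy=2.4,interpolation=2)
a=cv2.resize(d["pixels"][100:200,280:370],None,fx=6,fy=6,interpolation=2);cv2.imwrite("pics/c6.png",np.clip(a*2.,0,255).astype(np.uint8))
s=dict(np.load("scene0.npz"));a=cv2.resize(s["pixels"][145:240,410:500],None,fx=6,fy=6,interpolation=2);cv2.imwrite("pics/c7.png",np.clip(a*1.5,0,255).astype(np.uint8))
E
```

```text
[311 145  23  44 951] [321.9 166.7] (array([0.5494, 0.2813]), array([30.4, 15.9]), np.float64(0.13)) 0.11781345578201236
[309 273  21  38 759] [319.3 291.8] (array([0.4518, 0.2702]), array([29.8, 15.9]), np.float64(0.129)) 0.11761991900964064
```

View pics/c6.png

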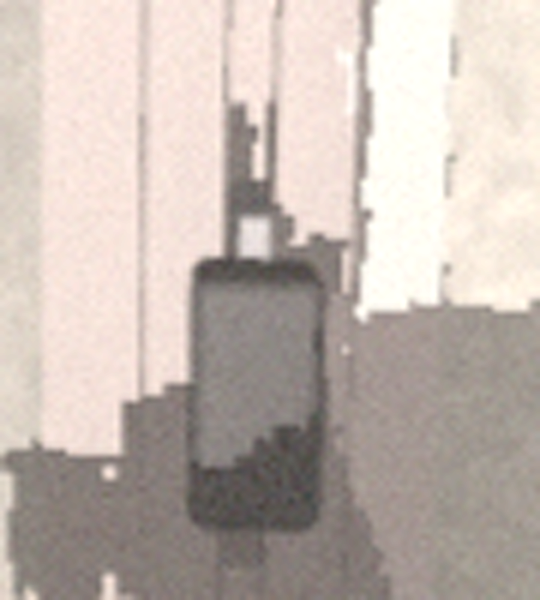

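View pics/c7.png

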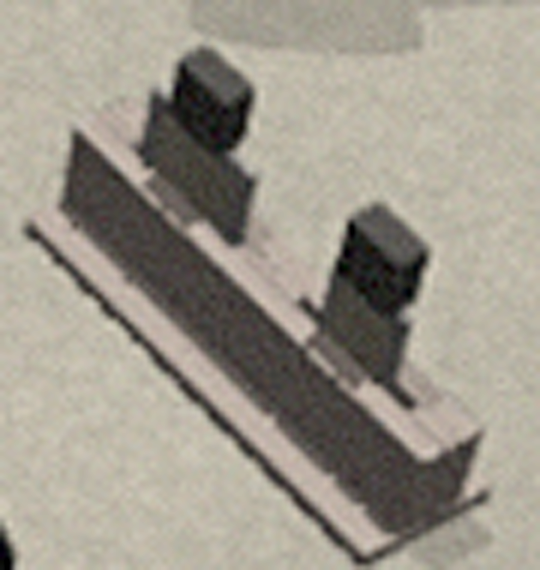

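The narrow carrier is the one nearer the bottle. Its handle is at (322,167) in the wrist view and (380,250) in the crop, and its blade is visibly narrower. The handle's size, 30x16 mm, and its top height of 118 mm match the description.

```bash
python3 go.py 0.5494 0.2813 0.165 0.13
```

```text
t 8.93 tcp [0.5159 0.2795 0.2874] yaw 0.1305 q6 1.75 tilt [ 0.0042 -0.0091 -0.9999] F [ 0.3 -0.6  0.7] w 0.748
lin [1.102, 0.047, 4.085] twist 0.005 rows 3.0 0.0
```

move_arm(plan=[{"linear": [0.5,0.05,1],"twist": 0,"fingers": -0.2},{"linear": [1.1,0.05,2],"twist": 0,"fingers": -0.1},{"linear": [1.1,0.05,3],"twist": 0,"fingers": -0.1},{"linear": [1.1,0.05,4],"twist": 0,"fingers": -0.1},{"linear": [1.1,0.05,4],"twist": 0,"fingers": -0.1}])

```text
time: 9.35
tcp_pos: [0.5447, 0.2774, 0.161]
tcp_rot: [[0.992, 0.127, -0.01], [0.127, -0.992, -0.014], [-0.012, 0.013, -1.0]]
ft_force: [-0.9, 0.6, -0.1]
grip_width: 0.551
```

```bash
python3 - <<'E'
from h import *
d,o=snap('wrist','w_r2');W=cloud(d,o);z=W[...,2]
m=((z>.112)&(z<.124)).astype(np.uint8)
k,L,st,c=cv2.connectedComponentsWithStats(m)
for i in range(1,k):
    if st[i,4]>300: print(st[i],c[i].round(1),rect(W[L==i][:,:2]),np.nanmedian(z[L==i]))
E
python3 go.py 0.5494 0.2813 0.101 0.13
```

```text
[ 293  234   37   66 2312] [310.5 266.6] (array([0.5494, 0.2811]), array([30.4, 15.9]), np.float64(0.116)) 0.11773118836812844
[294 414  31  33 884] [309.4 430.6] (array([0.459 , 0.2707]), array([16.8, 15.6]), np.float64(0.124)) 0.11728464965148555
t 9.4 tcp [0.5464 0.2783 0.1641] yaw 0.128 q6 1.74 tilt [-0.0055 -0.0125 -0.9999] F [ 0.4 -0.7 -0.1] w 0.547
lin [0.126, -0.111, 2.101] twist -0.022 rows 1.5 0.0
```

View pics/w_r2.png

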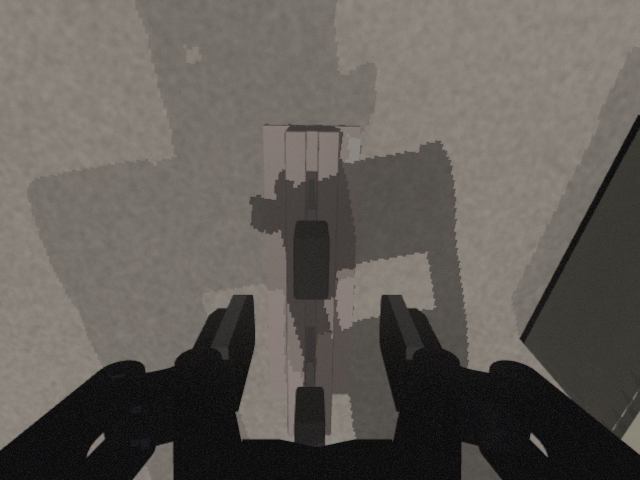

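move_arm(plan=[{"linear": [0.12,-0.1,0.7],"twist": 0,"fingers": -0.1},{"linear": [0.12,-0.1,1.4],"twist": 0,"fingers": -0.1},{"linear": [0.12,-0.1,2.0],"twist": 0,"fingers": -0.1},{"linear": [0.12,-0.1,2.1],"twist": 0,"fingers": -0.1},{"linear": [0.12,-0.1,2.1],"twist": 0,"fingers": -0.1}])

```text
time: 9.82
tcp_pos: [0.5494, 0.2802, 0.1018]
tcp_rot: [[0.992, 0.127, -0.006], [0.127, -0.992, -0.013], [-0.007, 0.012, -1.0]]
ft_force: [-0.7, -1.0, 0.7]
grip_width: 0.552
```

```bash
python3 go.py 0.5494 0.2812 0.101 0.13
```

```text
t 9.82 tcp [0.5494 0.2802 0.1018] yaw 0.1271 q6 1.75 tilt [-0.0058 -0.0128 -0.9999] F [-0.7 -1.   0.7] w 0.552
lin [0.006, -0.035, 0.026] twist -0.033 rows 0.0 0.0
```

move_arm(plan=[{"linear": [0,-0.03,0.02],"twist": 0,"fingers": 0.3},{"linear": [0,-0.03,0.02],"twist": 0,"fingers": 1},{"linear": [0,-0.03,0.02],"twist": 0,"fingers": 1},{"linear": [0,-0.03,0.02],"twist": 0,"fingers": 1},{"linear": [0,-0.03,0.02],"twist": 0,"fingers": 1}], grip_force=50)

```text
time: 10.23
tcp_pos: [0.5505, 0.2814, 0.1034]
tcp_rot: [[0.992, 0.127, -0.002], [0.127, -0.992, -0.012], [-0.004, 0.012, -1.0]]
ft_force: [-0.2, -0.5, 6.5]
grip_width: 0.181
```

```bash
python3 go.py 0.5494 0.2812 0.24 0.13
```

```text
t 10.23 tcp [0.5505 0.2814 0.1034] yaw 0.1274 q6 1.75 tilt [-0.0021 -0.0119 -0.9999] F [-0.2 -0.5  6.5] w 0.181
lin [-0.054, 0.054, -4.554] twist -0.03 rows 3.3 0.0
```

move_arm(plan=[{"linear": [-0.01,0.01,-0.6],"twist": 0,"fingers": 1},{"linear": [-0.02,0.02,-1.4],"twist": 0,"fingers": 1},{"linear": [-0.03,0.03,-2.5],"twist": 0,"fingers": 1},{"linear": [-0.05,0.05,-3.6],"twist": 0,"fingers": 1},{"linear": [-0.05,0.05,-4.7],"twist": 0,"fingers": 1}])

```text
time: 10.65
tcp_pos: [0.5489, 0.2813, 0.2459]
tcp_rot: [[0.992, 0.127, -0.003], [0.127, -0.992, -0.012], [-0.004, 0.012, -1.0]]
ft_force: [0.1, -1.2, -1.1]
grip_width: 0.177
```

```bash
python3 go.py 0.5168 0.017 0.25 -0.178; python3 -c "
from h import *
for n in ('side','scene'): snap(n,n+'_r3')
d=cv2.imread('pics/side_r3.png')[60:320,180:420];cv2.imwrite('pics/c8.png',cv2.resize(d,None,fx=2.3,fy=2.3,interpolation=2))"
```

```text
t 10.65 tcp [0.5489 0.2813 0.2459] yaw 0.1275 q6 1.75 tilt [-0.0028 -0.0122 -0.9999] F [ 0.1 -1.2 -1.1] w 0.177
lin [-2.182, 8.602, -0.025] twist 3.501 rows 6.4 2.4
```

View pics/c8.png

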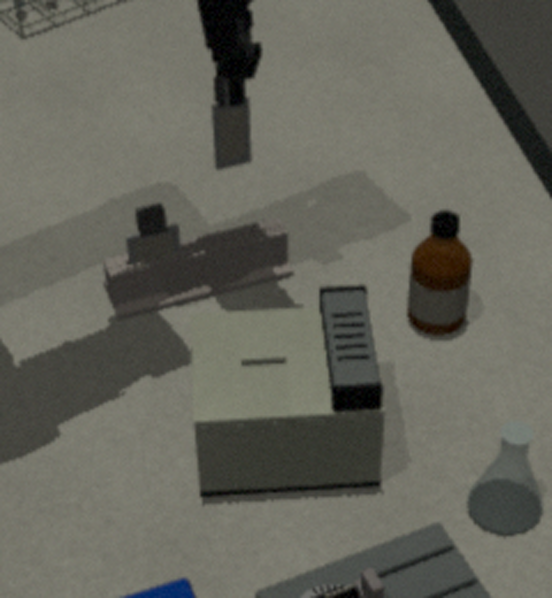

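move_arm(plan=[{"linear": [-0.3,1.2,0],"twist": 0.6,"fingers": 1},{"linear": [-0.6,2.4,0],"twist": 1.2,"fingers": 1},{"linear": [-0.9,3.6,0],"twist": 1.8,"fingers": 1},{"linear": [-1.2,4.8,0],"twist": 2.4,"fingers": 1},{"linear": [-1.5,5.9,0],"twist": 3.0,"fingers": 1}])

```text
time: 11.17
tcp_pos: [0.5299, 0.0998, 0.2522]
tcp_rot: [[0.991, -0.136, 0.011], [-0.136, -0.991, -0.008], [0.012, 0.007, -1.0]]
ft_force: [0.3, 0.5, -0.8]
grip_width: 0.18
```

```bash
python3 go.py 0.5178 0.017 0.235 -0.178
```

```text
t 11.17 tcp [0.5299 0.0998 0.2522] yaw -0.1361 q6 1.69 tilt [ 0.0105 -0.0081 -0.9999] F [ 0.3  0.5 -0.8] w 0.18
lin [-0.033, 2.787, 0.591] twist 0.48 rows 2.0 0.3
```

move_arm(plan=[{"linear": [0,0.9,0.2],"twist": 0.3,"fingers": 1},{"linear": [0,1.8,0.4],"twist": 0.48,"fingers": 1},{"linear": [-0.03,2.5,0.55],"twist": 0.48,"fingers": 1},{"linear": [-0.03,2.79,0.55],"twist": 0.48,"fingers": 1},{"linear": [-0.03,2.79,0.55],"twist": 0.48,"fingers": 1}])

```text
time: 11.58
tcp_pos: [0.5173, 0.0155, 0.2358]
tcp_rot: [[0.984, -0.18, 0.009], [-0.18, -0.984, -0.008], [0.01, 0.006, -1.0]]
ft_force: [-0.8, -0.0, -1.3]
grip_width: 0.18
```

move_arm(plan=[{"linear": [0,0,0],"twist": 0,"fingers": 1},{"linear": [0,0,0],"twist": 0,"fingers": 1}])

```text
time: 11.75
tcp_pos: [0.5175, 0.0164, 0.236]
tcp_rot: [[0.984, -0.179, 0.01], [-0.179, -0.984, -0.008], [0.011, 0.006, -1.0]]
ft_force: [-0.0, 0.4, -1.2]
grip_width: 0.177
```

```bash
python3 go.py 0.5178 0.017 0.235 -0.178;python3 -c "
from h import *
for n in ('wrist','side','scene'): snap(n,n+'_i1')
d=cv2.imread('pics/side_i1.png')[120:320,200:400];cv2.imwrite('pics/c9.png',cv2.resize(d,None,fx=3,fy=3,interpolation=2))"
```

```text
t 11.75 tcp [0.5175 0.0164 0.236 ] yaw -0.1802 q6 1.57 tilt [ 0.0095 -0.0075 -0.9999] F [-0.   0.4 -1.2] w 0.177
lin [0.006, -0.023, 0.032] twist -0.026 rows 0.0 0.0
```

View pics/wrist_i1.png

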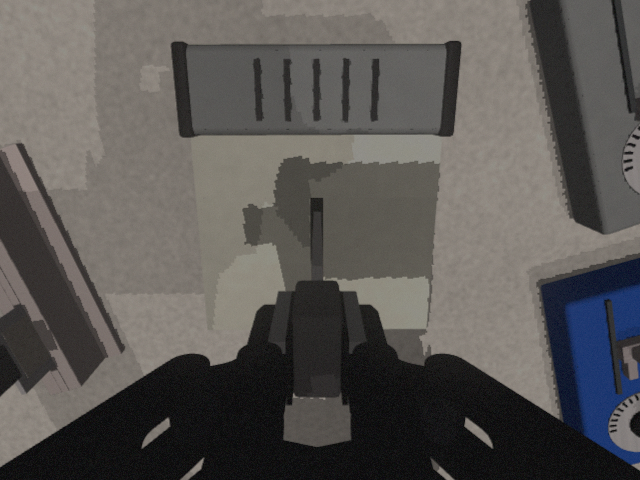

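View pics/c9.png

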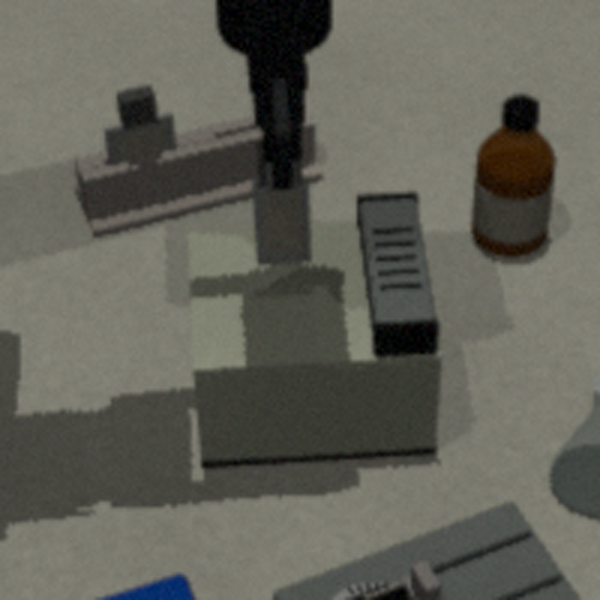

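View pics/scene_i1.png

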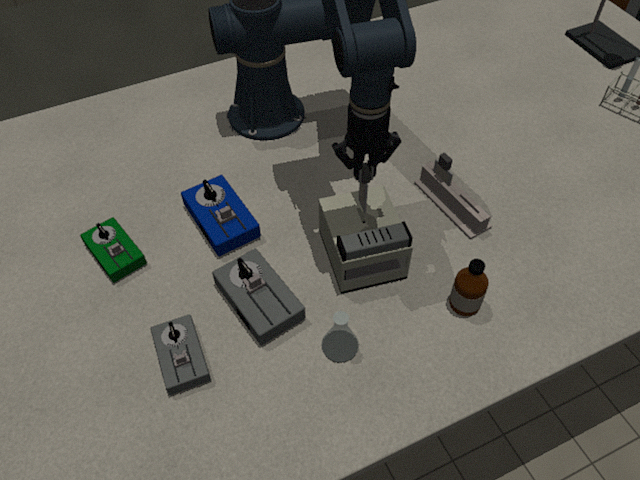

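```bash
python3 - <<'E'
from h import *
d=dict(np.load("wrist_i1.npz"))
a=cv2.resize(d["pixels"][185:300,270:370],None,fx=6,fy=5,interpolation=2);cv2.imwrite("pics/c10.png",np.clip(a*2.,0,255).astype(np.uint8))
W=cloud(d,d)
for v in range(188,285,4): print(v,W[v,317].round(4),end=' ')
yaw=-.178;ex=np.array([np.cos(yaw),np.sin(yaw),0]);ey=np.array([-ex[1],ex[0],0]);c=np.array([.5168,.017,.11])
print("slot pred",proj(d,[c+sx*.022*ex+sy*.004*ey for sx in(-1,1) for sy in(-1,1)],d).round(1))
E
```

```text
188 [0.5442 0.0117 0.1111] 192 [0.5415 0.0122 0.1097] 196 [0.539  0.0126 0.1098] 200 [0.5147 0.0165 0.0074] 204 [0.5111 0.0171 0.0072] 208 [0.5077 0.0177 0.0076] 212 [0.537  0.0131 0.1431] 216 [0.5366 0.0132 0.1502] 220 [0.5367 0.0133 0.1589] 224 [0.5369 0.0133 0.1669] 228 [0.5363 0.0134 0.1722] 232 [0.5362 0.0135 0.1785] 236 [0.5363 0.0135 0.1853] 240 [0.5364 0.0135 0.1912] 244 [0.5364 0.0135 0.1969] 248 [0.5361 0.0136 0.2013] 252 [0.5358 0.0137 0.2055] 256 [0.5359 0.0137 0.2106] 260 [0.5356 0.0138 0.2141] 264 [0.5358 0.0137 0.219 ] 268 [0.5351 0.0139 0.2212] 272 [nan nan nan] 276 [0.5316 0.0145 0.2203] 280 [0.5306 0.0147 0.2218] 284 [0.5303 0.0148 0.2246] slot pred [[322.6 263.4]
 [310.3 263.5]
 [322.8 197.1]
 [309.9 197.1]]
```

View pics/c10.png

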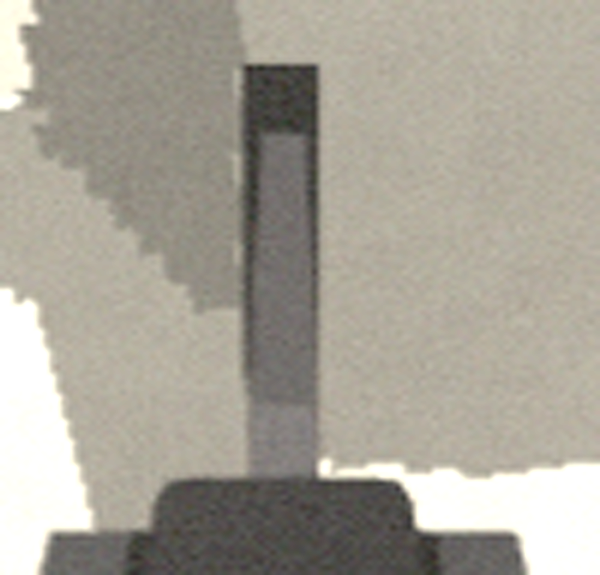

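```bash
python3 - <<'E'
from h import *
d=dict(np.load("wrist_i1.npz"));R=d["tcp_rot"]
f=lambda c:np.array(c)/[6,5]+[270-.42,185-.4]
b=onplane(d,f([[262,132],[308,132]]),.141,d);s=onplane(d,f([[243,65],[319,65]]),.11,d)
t=onplane(d,f([[247,470],[316,470]]),.22,d)
print(b.round(4),s.round(4),np.linalg.norm(b[1]-b[0]),np.linalg.norm(s[1]-s[0]),np.linalg.norm(t[1]-t[0]))
yaw=-.178;ex=np.array([np.cos(yaw),np.sin(yaw),0]);ey=np.array([-ex[1],ex[0],0])
q=b.mean(0)-s.mean(0);print("blade edge rel slot end: along",q@ex,"across",q@ey)
q=t.mean(0)-s.mean(0);print("blade top: across",q@ey, t.mean(0))
E
python3 go.py 0.5165 0.0167 0.205 -0.178
```

```text
[[0.5375 0.0151 0.141 ]
 [0.5367 0.011  0.141 ]] [[0.5388 0.017  0.11  ]
 [0.5374 0.0093 0.11  ]] 0.004226645298584275 0.00787320942513191 0.004313928903422793
blade edge rel slot end: along -0.0010183019650906622 across -0.0002505772343557712
blade top: across 0.00038896113010211057 [0.53046449 0.01490727 0.22      ]
t 11.9 tcp [0.5175 0.0166 0.236 ] yaw -0.1792 q6 1.57 tilt [ 0.0098 -0.0078 -0.9999] F [-0.1  0.1 -1. ] w 0.177
lin [-0.046, -0.002, 1.034] twist -0.014 rows 0.7 0.0
```

move_arm(plan=[{"linear": [-0.03,-0.01,0.2],"twist": 0,"fingers": 1},{"linear": [-0.04,-0.01,0.5],"twist": 0,"fingers": 1},{"linear": [-0.04,-0.01,0.8],"twist": 0,"fingers": 1},{"linear": [-0.04,-0.01,0.8],"twist": 0,"fingers": 1}])

```text
time: 12.23
tcp_pos: [0.515, 0.0175, 0.2096]
tcp_rot: [[0.984, -0.178, 0.005], [-0.178, -0.984, -0.007], [0.006, 0.006, -1.0]]
ft_force: [0.7, -0.2, -0.4]
grip_width: 0.18
```

```bash
python3 - <<'E'
from h import *
d,o=snap('wrist','wrist_i2')
a=cv2.resize(d["pixels"][185:300,270:370],None,fx=6,fy=5,interpolation=2);cv2.imwrite("pics/c11.png",np.clip(a*2.,0,255).astype(np.uint8))
E
python3 go.py 0.5165 0.0167 0.2 -0.178
```

```text
t 12.28 tcp [0.5155 0.0173 0.2104] yaw -0.1789 q6 1.57 tilt [ 0.006  -0.0071 -1.    ] F [-0.5 -0.1  0.6] w 0.178
lin [0.034, 0.012, 0.346] twist -0.01 rows 0.3 0.0
```

View pics/c11.png

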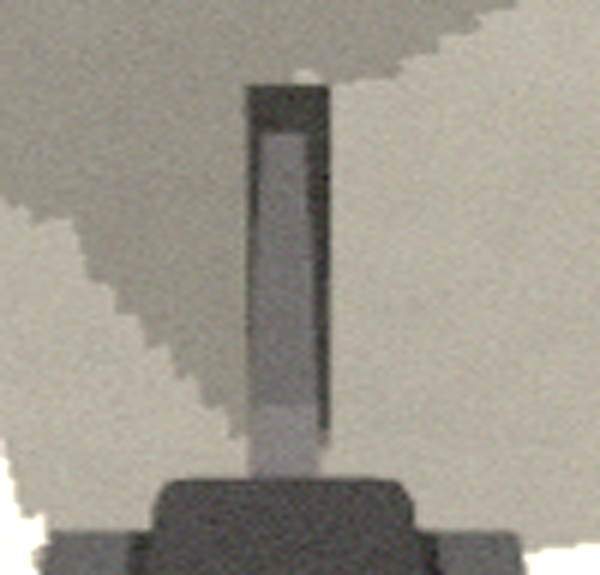

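```bash
cat > chk.py <<'E'
from h import *
import sys
d=dict(np.load(sys.argv[1]+".npz"));a=list(map(float,sys.argv[2:7])) # bl br brow / sl sr srow
zb=d["tcp_pos"][2]-.0954
f=lambda c:np.array(c)/[6,5]+[270-.42,185-.4]
bl,br,brow,sl,sr,srow=map(float,sys.argv[2:8])
b=onplane(d,f([[bl,brow],[br,brow]]),zb,d);s=onplane(d,f([[sl,srow],[sr,srow]]),.11,d)
yaw=-.178;ex=np.array([np.cos(yaw),np.sin(yaw),0]);ey=np.array([-ex[1],ex[0],0])
q=b.mean(0)-s.mean(0);print("zb",zb,"along",q@ex*1e3,"(want -2) across",q@ey*1e3,"w",np.linalg.norm(b[1]-b[0]),np.linalg.norm(s[1]-s[0]))
E
python3 chk.py wrist_i2 262 306 132 248 330 87; python3 chk.py wrist_i1 262 308 132 243 319 65
```

```text
zb 0.11424166909188262 along -4.12298631918437 (want -2) across 0.485557722228325 w 0.004049241931782679 0.00763965700608666
zb 0.14055137350550045 along -1.1274553320368843 (want -2) across -0.25283407825003856 w 0.0042350955843641945 0.00787320942513191
```

move_arm(plan=[{"linear": [0.04,0.015,0],"twist": 0,"fingers": 1},{"linear": [0.04,0.015,0],"twist": 0,"fingers": 1},{"linear": [0.04,0.015,0],"twist": 0,"fingers": 1},{"linear": [0.04,0.015,0],"twist": 0,"fingers": 1}])

```text
time: 12.62
tcp_pos: [0.5169, 0.0165, 0.2106]
tcp_rot: [[0.984, -0.178, 0.007], [-0.178, -0.984, -0.007], [0.008, 0.006, -1.0]]
ft_force: [0.3, -0.3, -1.0]
grip_width: 0.179
```

```bash
python3 - <<'E'
from h import *
d,o=snap('wrist','wrist_i3')
a=cv2.resize(d["pixels"][185:300,270:370],None,fx=6,fy=5,interpolation=2);cv2.imwrite("pics/c12.png",np.clip(a*2.,0,255).astype(np.uint8))
E
python3 go.py 0.5165 0.0167 0.2 -0.178
```

```text
t 12.67 tcp [0.5168 0.0165 0.2107] yaw -0.1791 q6 1.57 tilt [ 0.0067 -0.0072 -1.    ] F [ 0.2 -0.2 -0.9] w 0.179
lin [-0.013, -0.006, 0.355] twist -0.012 rows 0.3 0.0
```

View pics/c12.png

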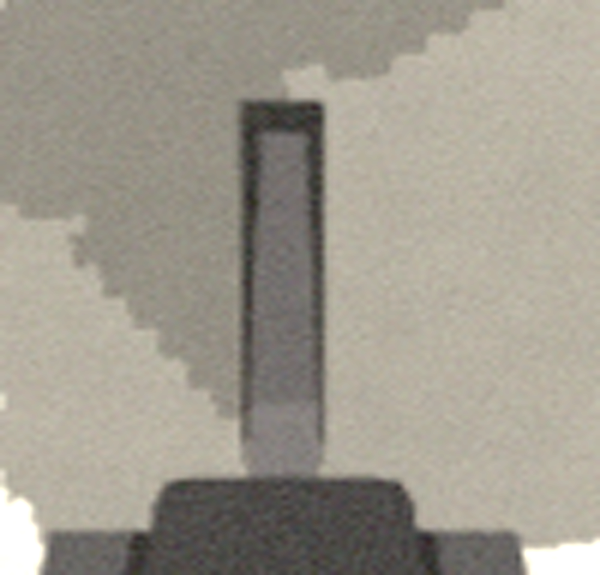

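```bash
python3 chk.py wrist_i3 262 308 131 242 323 101;python3 go.py 0.5168 0.0165 0.1807 -0.178
```

```text
zb 0.11523613150415381 along -2.1842538292158693 (want -2) across -0.2061045685612104 w 0.004233382727394484 0.0075955959267712805
t 12.67 tcp [0.5168 0.0165 0.2107] yaw -0.1791 q6 1.57 tilt [ 0.0067 -0.0072 -1.    ] F [ 0.2 -0.2 -0.9] w 0.179
lin [-0.007, -0.005, 0.998] twist -0.012 rows 0.7 0.0
```

move_arm(plan=[{"linear": [0,-0.01,0.1],"twist": 0,"fingers": 1},{"linear": [0,-0.01,0.2],"twist": 0,"fingers": 1},{"linear": [0,-0.01,0.35],"twist": 0,"fingers": 1},{"linear": [0,-0.01,0.5],"twist": 0,"fingers": 1},{"linear": [0,-0.01,0.5],"twist": 0,"fingers": 1}])

```text
time: 13.08
tcp_pos: [0.5162, 0.0168, 0.1945]
tcp_rot: [[0.984, -0.178, 0.004], [-0.178, -0.984, -0.007], [0.005, 0.006, -1.0]]
ft_force: [-1.0, 0.4, -1.0]
grip_width: 0.177
```

```bash
python3 go.py 0.5168 0.0167 0.165 -0.178; python3 - <<'E'
from h import *
d,o=snap('wrist','wrist_i4')
a=cv2.resize(d["pixels"][185:300,270:370],None,fx=6,fy=5,interpolation=2);cv2.imwrite("pics/c13.png",np.clip(a*2.,0,255).astype(np.uint8))
E
```

```text
t 13.08 tcp [0.5162 0.0168 0.1945] yaw -0.1791 q6 1.57 tilt [ 0.0043 -0.0068 -1.    ] F [-1.   0.4 -1. ] w 0.177
lin [0.016, -0.005, 0.983] twist -0.013 rows 0.7 0.0
```

View pics/c13.png

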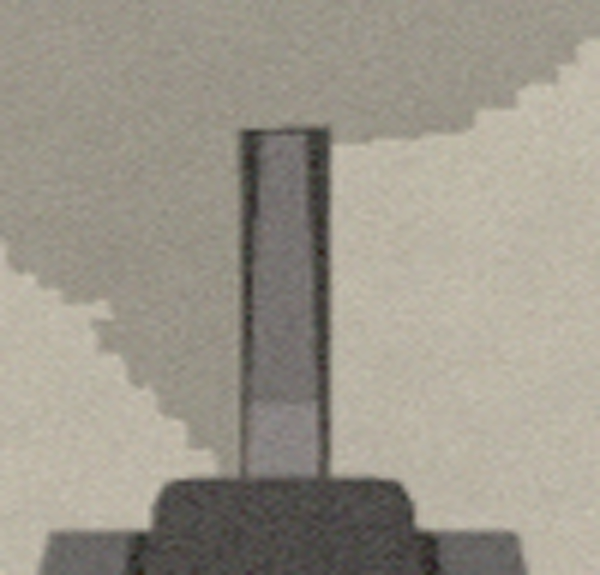

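The blade has entered the slot, centred, with no contact force. I'll continue down.

move_arm(plan=[{"linear": [0.015,-0.005,0.2],"twist": 0,"fingers": 1},{"linear": [0.015,-0.005,0.4],"twist": 0,"fingers": 1},{"linear": [0.015,-0.005,0.6],"twist": 0,"fingers": 1},{"linear": [0.015,-0.005,0.8],"twist": 0,"fingers": 1},{"linear": [0.015,-0.005,0.8],"twist": 0,"fingers": 1}])

```text
time: 13.55
tcp_pos: [0.516, 0.0169, 0.1694]
tcp_rot: [[0.984, -0.178, 0.002], [-0.178, -0.984, -0.006], [0.003, 0.006, -1.0]]
ft_force: [-0.9, 0.3, -0.4]
grip_width: 0.181
```

```bash
python3 go.py 0.5168 0.0167 0.1404 -0.178
```

```text
t 13.55 tcp [0.516  0.0169 0.1694] yaw -0.1792 q6 1.57 tilt [ 0.0019 -0.0064 -1.    ] F [-0.9  0.3 -0.4] w 0.181
lin [0.023, -0.005, 0.966] twist -0.013 rows 0.7 0.0
```

move_arm(plan=[{"linear": [0.02,-0.005,0.25],"twist": 0,"fingers": 1},{"linear": [0.02,-0.005,0.5],"twist": 0,"fingers": 1},{"linear": [0.02,-0.005,0.75],"twist": 0,"fingers": 1},{"linear": [0.02,-0.005,0.95],"twist": 0,"fingers": 1},{"linear": [0.02,-0.005,0.95],"twist": 0,"fingers": 1}])

```text
time: 13.97
tcp_pos: [0.5161, 0.0168, 0.1394]
tcp_rot: [[0.984, -0.178, -0.0], [-0.178, -0.984, -0.006], [0.001, 0.006, -1.0]]
ft_force: [0.1, -0.5, -1.6]
grip_width: 0.181
```

move_arm(plan=[{"linear": [0,0,0],"twist": 0,"fingers": 1},{"linear": [0,0,0],"twist": 0,"fingers": 1}])

```text
time: 14.13
tcp_pos: [0.5161, 0.0167, 0.1392]
tcp_rot: [[0.984, -0.178, -0.001], [-0.178, -0.984, -0.006], [0.001, 0.006, -1.0]]
ft_force: [-1.1, -0.6, -0.9]
grip_width: 0.18
```

```bash
python3 go.py 0.5168 0.0167 0.1404 -0.178;python3 - <<'E'
from h import *
d,o=snap('wrist','wrist_i5')
a=cv2.resize(d["pixels"][185:300,270:370],None,fx=6,fy=5,interpolation=2);cv2.imwrite("pics/c14.png",np.clip(a*2.,0,255).astype(np.uint8))
for n in('scene','side'):snap(n,n+'_i5')
a=cv2.imread('pics/side_i5.png')[150:290,220:360];b=cv2.imread('pics/scene_i5.png')[140:280,310:450]
cv2.imwrite('pics/c15.png',np.clip(cv2.resize(np.hstack([a,b]),None,fx=2.8,fy=4,interpolation=2)*1.5,0,255).astype(np.uint8))
E
```

```text
t 14.13 tcp [0.5161 0.0167 0.1392] yaw -0.1793 q6 1.58 tilt [-6.0e-04 -5.9e-03 -1.0e+00] F [-1.1 -0.6 -0.9] w 0.18
lin [0.024, -0.002, -0.04] twist -0.015 rows 0.0 0.0
```

View pics/c14.png

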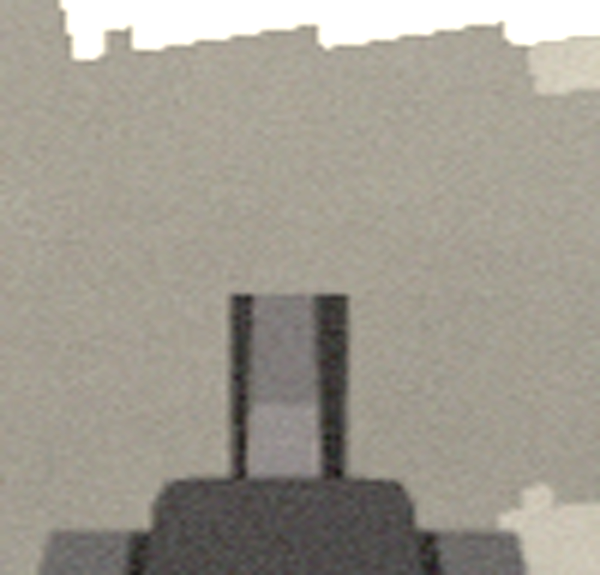

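View pics/c15.png

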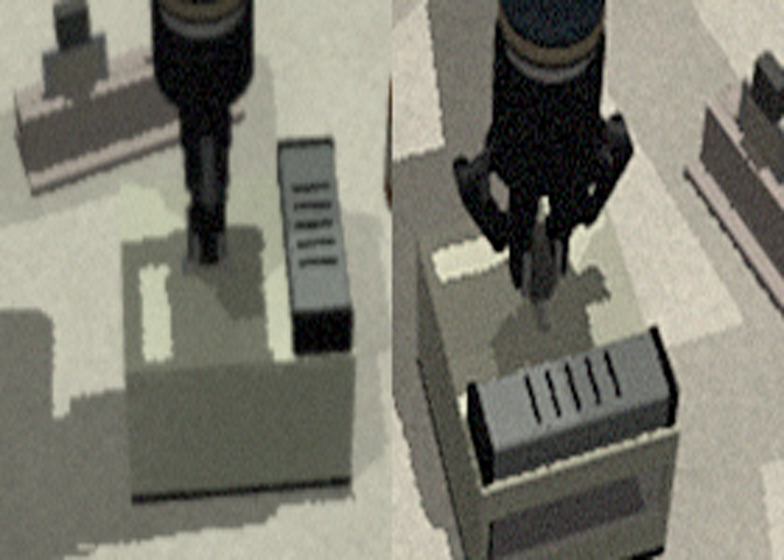

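move_arm(plan=[{"linear": [0.03,0,0],"twist": 0,"fingers": 1},{"linear": [0.04,0,0],"twist": 0,"fingers": 1},{"linear": [0.04,0,0],"twist": 0,"fingers": 1},{"linear": [0.04,0,0],"twist": 0,"fingers": 1}])

```text
time: 14.62
tcp_pos: [0.5175, 0.0165, 0.1398]
tcp_rot: [[0.984, -0.178, 0.001], [-0.178, -0.984, -0.006], [0.002, 0.006, -1.0]]
ft_force: [-0.0, 0.6, 0.1]
grip_width: 0.175
```

```bash
python3 go.py 0.5172 0.0165 0.1392 -0.178;python3 - <<'E'
from h import *
d,o=snap('wrist','wrist_i6')
W=cloud(d,o)
for v in range(236,290,3): print(v,W[v,317].round(4).tolist())
E
python3 go.py 0.5172 0.0165 0.1392 -0.178
```

```text
t 14.62 tcp [0.5175 0.0165 0.1398] yaw -0.1792 q6 1.57 tilt [ 5.0e-04 -6.1e-03 -1.0e+00] F [-0.   0.6  0.1] w 0.175
lin [-0.01, 0.002, 0.021] twist -0.014 rows 0.0 0.0
236 [0.5421, 0.0127, 0.1088]
239 [0.5414, 0.0128, 0.1105]
242 [0.5399, 0.0131, 0.1097]
245 [0.5386, 0.0133, 0.1096]
248 [0.5356, 0.0138, 0.1043]
251 [0.5356, 0.0139, 0.1082]
254 [0.5353, 0.0139, 0.111]
257 [0.5357, 0.0139, 0.1154]
260 [0.5357, 0.0139, 0.1185]
263 [0.5358, 0.0139, 0.1221]
266 [0.5355, 0.014, 0.1243]
269 [0.5348, 0.0141, 0.1254]
272 [0.5335, 0.0143, 0.1252]
275 [0.5321, 0.0146, 0.1246]
278 [0.5308, 0.0148, 0.1244]
281 [0.5307, 0.0148, 0.1269]
284 [0.5305, 0.0149, 0.1291]
287 [0.5307, 0.0149, 0.1321]
t 14.67 tcp [0.5174 0.0165 0.1398] yaw -0.1792 q6 1.57 tilt [ 4.0e-04 -6.1e-03 -1.0e+00] F [ 1.5 -0.1 -0.5] w 0.182
lin [-0.008, 0.002, 0.019] twist -0.014 rows 0.0 0.0
```

```bash
python3 - <<'E'
from h import *
d,o=snap('scene','scene_end')
cv2.imwrite('pics/scene_end2.png',np.clip(d["pixels"]*1.3,0,255).astype(np.uint8))
E
```

```text
(no output)
```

View pics/scene_end2.png

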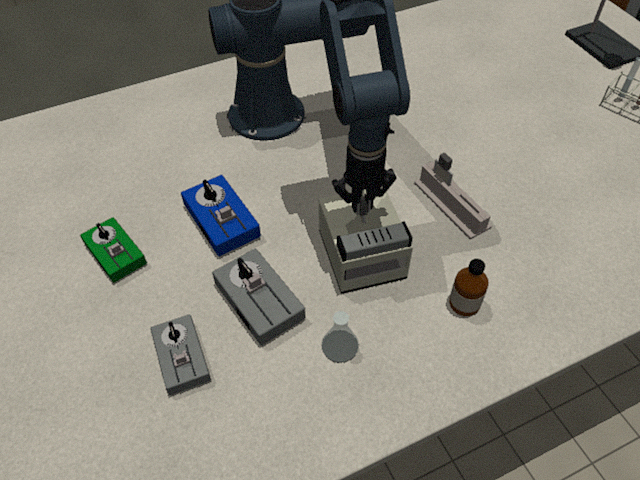

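The final scene shows the lock against the knob at (247,275). The bottle, flask and wide carrier are untouched, and the carrier is in the slot.

```bash
python3 -c "
from h import *
env.hand_in()"; python3 go.py 0.5172 0.0165 0.1392 -0.178
```

```text
the job is handed in; nothing more can be done
the job is handed in; nothing more can be done
```

I did the whole job in the order asked and handed it in at about 15 s of the 64 s allowed. `hand_in` gives no verdict.

- **Knob:** I turned the knob on the large grey unit to the long mark. The bar measured 0.182 to 0.188 rad against the unit's 0.186 rad.
- **Lock:** I slid the fork lock until the force rose to about 15 N with no further travel. Its tab then measured 40 mm from the knob's axis, which is fully home.
- **Carrier:** I took the narrow carrier out of the rack and lowered its blade upright through the slot. I am still holding it there, with about 65 mm of the 80 mm blade below the roof's top.
- **Last checks:** The handle is about 14 to 15 mm above the roof. The gap is about 2 mm at the end I could see, and black shows on both sides of the blade. The wrist force stays within about 1.5 N and the tilt is about 0.006 rad.
- **Left alone:** The wide carrier, bottle and flask look unmoved in the last scene picture.

Just after the blade was lowered, the arm had drifted about 1 mm along the slot. I corrected that before handing in. No check failed at the end, but I could not see the far end of the slot directly.

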